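Set up four pipe coupons for butt welding

ROBOT

A 7-joint arm with a two-finger parallel gripper is mounted at the origin on the work surface; the furniture and walls round the work are solid. World frame = base frame: x ahead of the robot, y to its left, z up, the work surface at z = 0. Lengths are in m, angles in rad, forces in N, time in s.
With the tool pointing down it reaches from about 0.4 to 0.85 m from the base axis. Payload 10.4 kg.
Tool frame: the origin (TCP) lies between the finger pads; the fingertips stand tip_extent ahead of it and the grasp point (between the pads) lies 2 mm behind it (tip_extent is the distance from the TCP to the fingertips, in m); z points along the fingers, y is the direction in which the jaws open and shut (so a half turn about z gives the same grasp; the last joint's range is limited). The gripper opens to 87 mm and grips with 3 to 60 N. Pads are 19 mm wide; open, the fingers measure 117 mm over their backs; the gripper's body (75 mm by 190 mm) begins 51 mm behind the grasp point.
Start: joints at [-1.346, 0.332, -0.065, 1.46, 0.022, 1.35, -0.088], TCP at [0.153, 0.606, 0.24] pointing down, gripper open.
Joint ranges: [-2.6, 2.6], [-0.5, 2.12], [-1.47, 1.34], [0.16, 2.42], [-1.27, 4.41], [0.06, 2.06], [-2.6, 2.6]. Speed limits (rad/s): [2.22, 2.22, 2.79, 2.79, 3.14, 3.14, 3.14].

INTERFACE

Orientations are given as a unit quaternion [x, y, z, w].
In Python, from bench import read_state, camera, camera_params, close_job, tip_extent gives the robot as it stands. The module is installed in compiled form; this text tells all that it offers.
- The arm moves only by the tool send_rows, never from a script. Its argument "steps" is a list of rows, each a list of 7 numbers: the turn, a rotation vector about the tool's x, y, z in degrees, then the shift along the tool's x, y, z in m, then the gripper's target within -1 to 1 (shut at 1, half-way at 0, fully open at -1). In form: [[ax, ay, az, x, y, z, jaw], ...]. A call has exactly 10 rows; each row shifts and turns the pose as measured when the row begins, along the tool's axes as they then stand; what a row does not reach is not made up. A row lasts 1/10 s, in which the tool goes at most 50 mm and 8.59 degrees, less where a joint would pass 70% of its speed; a pose out of reach is approached as far as the arm can. A call with a gripper value outside its range is refused whole. The fingers move at their own pace and stop on an object; "force" is the grip in N (left out, the last holds). Time passes only in rows, so rows that do not move let the fingers close, or fill a call up. It gives the time, the measured TCP pose, the force and the opening at its end, in the units of the state.
- read_state(): the state, without advancing time (a new reading comes with each control period).
- camera(name): name is "scene" or "top" or "wrist"; returns (picture, depth): 384x512x3 uint8, blue, green, red; 384x512 float32, m along the optical axis (not along the pixel's ray), 0 where there is no reading.
- camera_params(name): a dict with "camera_matrix" (3x3 intrinsics, pixels), "world_from_camera" (4x4, takes a point from camera to world coordinates). Camera axes: x right, y down, z forward; pixel columns grow to the right and rows downward; lengths in m; the calibration is good to about 2 mm. A picture is of the moment at which its call begins: read the wrist's pose just before it. camera_params takes no time and is no camera call; for the wrist camera it gives the pose at the moment of the call.
- close_job(): hands the job in, once; it reports no verdict.
The state is a dict: "time": time; "joint_positions": joint angles; "joint_vel": joint speeds; "joint_torque": joint torques, N m; "ee_pos": TCP position; "eef_rot": TCP orientation; "ft_force": force on the tool from outside, world axes, zero at the start; "torque": the same for the moment, N m; "width": finger opening in m.
Only numpy, scipy, OpenCV 4.12 (cv2) and the standard library are available. Lean on these libraries where they do the work, as an engineer would, in place of code of your own. Each camera call takes 0.05 s, during which the arm holds its last target.

TASK

Set up the four pipe weld coupons: each V-cradle on the table already has one short pipe clamped in it under a U-bolt. For each cradle pick out the loose round pipe of the same diameter as the clamped one and lay it in the cradle's two free V-saddles, down in both Vs and in line with the clamped pipe, end to end with it, leaving a gap of no more than 15 mm (touching is fine). Leave the brown square steel offcut where it lies.

Things in the scene. Friction and masses are not known exactly. Their poses are not given: they have to be found in the camera images.
- pipe_21_mid (a point): Loose piece of plain steel pipe, 21.3 mm outside diameter (thinnest of four), 100 mm long, both ends bevelled, 130 g nominal, lying on the table; it can roll. This point is its centre, on the axis half-way along; x runs along the pipe (either end may lead).
- pipe_34_mid (a point): Loose piece of plain steel pipe, 33.7 mm outside diameter (second thinnest of four), 100 mm long, both ends bevelled, 250 g nominal, lying on the table; it can roll. This point is its centre, on the axis half-way along; x runs along the pipe (either end may lead).
- pipe_48_mid (a point): Loose piece of plain steel pipe, 48.3 mm outside diameter (second thickest of four), 100 mm long, both ends bevelled, 400 g nominal, lying on the table; it can roll. This point is its centre, on the axis half-way along; x runs along the pipe (either end may lead).
- pipe_60_mid (a point): Loose piece of plain steel pipe, 60.3 mm outside diameter (thickest of four), 100 mm long, both ends bevelled, 540 g nominal, lying on the table; it can roll. This point is its centre, on the axis half-way along; x runs along the pipe (either end may lead).
- seat_21 (a point): V-cradle with a 21.3 mm pipe clamped in it. Point: the centre of the loose 21.3 mm pipe once laid in the two free Vs with a 9 mm gap, 49 mm above the table. x runs along the axis to the clamped pipe, whose end is 59 mm away; z up. All cradles are alike but for the clamped pipe: base 84 mm wide, 8 mm thick, fixed to the table.
- seat_34 (a point): V-cradle with a 33.7 mm pipe clamped in it. Point: the centre of the loose 33.7 mm pipe once laid in the two free Vs with a 9 mm gap, 58 mm above the table. x runs along the axis to the clamped pipe, whose end is 59 mm away; z up. Free saddles: 90-degree Vs, 12 mm thick along x, at x = -38 and +38 mm (64 mm clear between them).
- seat_48 (a point): V-cradle with a 48.3 mm pipe clamped in it. Point: the centre of the loose 48.3 mm pipe once laid in the two free Vs with a 9 mm gap, 68 mm above the table. x runs along the axis to the clamped pipe, whose end is 59 mm away; z up. V bottoms are 34 mm, V tips 67 mm above the table; 73 mm across the tips.
- seat_60 (a point): V-cradle with a 60.3 mm pipe clamped in it. Point: the centre of the loose 60.3 mm pipe once laid in the two free Vs with a 9 mm gap, 77 mm above the table. x runs along the axis to the clamped pipe, whose end is 59 mm away; z up. The clamped pipe is 80 mm long; its U-bolt stands at x = 99 mm, 6 mm higher than the pipe.
- square_tube_mid (a point): Brown square-section steel offcut 40 x 120 x 40 mm, loose, does not belong to the job. Point: its centre, 20 mm up; y along its length.
Things that resemble listed ones, but are neither listed nor needed, are in the scene too. Leave any blue look-alike of the part that bears seat_21 alone.

How it is judged:
At the end, for the whole second after the job is handed in: Each loose pipe rests, at rest, in both free V-saddles of the cradle that holds the clamped pipe of its own diameter: its axis within 5 mm of the cradle's axis sideways and in height and within 0.08 rad in direction, and the gap to the clamped pipe 0 to 18 mm (x of pipe_21_mid in the frame of seat_21 between -0.009 and 0.012 m and y of pipe_21_mid in the frame of seat_21 between -0.005 and 0.005 m and z of pipe_21_mid in the frame of seat_21 between -0.005 and 0.005 m and angle between the x axis of pipe_21_mid and the x axis of seat_21, either way round below 0.08 rad and linear speed of each of pipe_21, pipe_34, pipe_48, pipe_60 below 0.02 m/s and x of pipe_34_mid in the frame of seat_34 between -0.009 and 0.012 m and y of pipe_34_mid in the frame of seat_34 between -0.005 and 0.005 m and z of pipe_34_mid in the frame of seat_34 between -0.005 and 0.005 m and angle between the x axis of pipe_34_mid and the x axis of seat_34, either way round below 0.08 rad and x of pipe_48_mid in the frame of seat_48 between -0.009 and 0.012 m and y of pipe_48_mid in the frame of seat_48 between -0.005 and 0.005 m and z of pipe_48_mid in the frame of seat_48 between -0.005 and 0.005 m and angle between the x axis of pipe_48_mid and the x axis of seat_48, either way round below 0.08 rad and x of pipe_60_mid in the frame of seat_60 between -0.009 and 0.012 m and y of pipe_60_mid in the frame of seat_60 between -0.005 and 0.005 m and z of pipe_60_mid in the frame of seat_60 between -0.005 and 0.005 m and angle between the x axis of pipe_60_mid and the x axis of seat_60, either way round below 0.08 rad); the robot touches nothing.
It fails at once if the brown square offcut is shifted by more than 40 mm (distance of square_tube_mid from where it was at the start of the episode above 0.04 m).
It also fails if it takes over 120 s, if anything falls off the work surface, if the arm or the gripper's body presses on something with over 40 N, if the wrist force passes 120 N, or if a joint passes its speed limit or range.

## Working session

There is one attempt and no reset: what is moved stays moved. The work goes in short steps, Python scripts to look and compute and a tool call to move; the robot and the scene stay as the last step left them, time stands still between calls to the robot, and variables do not carry over. Pictures are saved under pics/ and viewed, and the job is handed in when it is done.

Besides the shell and the picture viewer there is one more tool, called by a JSON object that holds its "fn" and its "kwargs", one argument or row to a line. send_rows: Moves the arm, as the interface text tells. Its arguments: {"type":"object","properties":{"steps":{"type":"array"},"force":{"type":"number"}},"required":["steps"]}

```bash
mkdir -p pics; python3 - <<'E'
from bench import *
import cv2,numpy as np
print(tip_extent if not callable(tip_extent) else tip_extent()); s=read_state(); print(s)
for n in("scene","top"):
    p,d=camera(n); np.savez(f"{n}0.npz",p=p,d=d,**camera_params(n)); cv2.imwrite(f"pics/{n}0.png",cv2.resize(p,(800,600))); print(camera_params(n))
E
```

```text
0.017
{'time': 0.0, 'joint_positions': array([-1.34557552,  0.33289193, -0.06470869,  1.46095076,  0.02162628,
        1.34986771, -0.08851833]), 'joint_vel': array([-2.15798133e-05, -2.88204297e-04, -1.09120920e-03, -3.35867656e-04,
        1.12613669e-03, -6.22279193e-04,  7.47435947e-05]), 'joint_torque': array([-1.03075977e-04, -6.23264337e+01,  2.45752267e-02, -3.89899886e+01,
       -6.14344189e-02,  3.96138767e-02,  1.57599520e-04]), 'ee_pos': array([0.15322716, 0.60555737, 0.23873691]), 'eef_rot': array([ 1.23585175e-01,  9.92333714e-01, -7.09248599e-04, -4.43002679e-05]), 'ft_force': array([ 0.29351641, -0.4191167 , -0.5013275 ]), 'torque': array([ 0.03973668, -0.03086834,  0.01664944]), 'width': 0.08702413448059085}
{'camera_matrix': array([[372.72694998,   0.        , 255.0633173 ],
       [  0.        , 372.72694998, 186.52816331],
       [  0.        ,   0.        ,   1.        ]]), 'world_from_camera': array([[ 0.78925571, -0.45554977,  0.4117643 , -0.15499186],
       [-0.61385774, -0.56791254,  0.54831926, -0.68893493],
       [-0.0159406 , -0.68552881, -0.72787097,  1.029527  ],
       [ 0.        ,  0.        ,  0.        ,  1.        ]])}
{'camera_matrix': array([[474.53702882,   0.        , 248.05264656],
       [  0.        , 474.53702882, 192.19118639],
       [  0.        ,   0.        ,   1.        ]]), 'world_from_camera': array([[ 0.01890965, -0.99004272,  0.13949136,  0.16064895],
       [-0.99968299, -0.01640241,  0.01910207,  0.02217617],
       [-0.01662387, -0.13980835, -0.99003903,  1.80684641],
       [ 0.        ,  0.        ,  0.        ,  1.        ]])}
```

View pics/scene0.png

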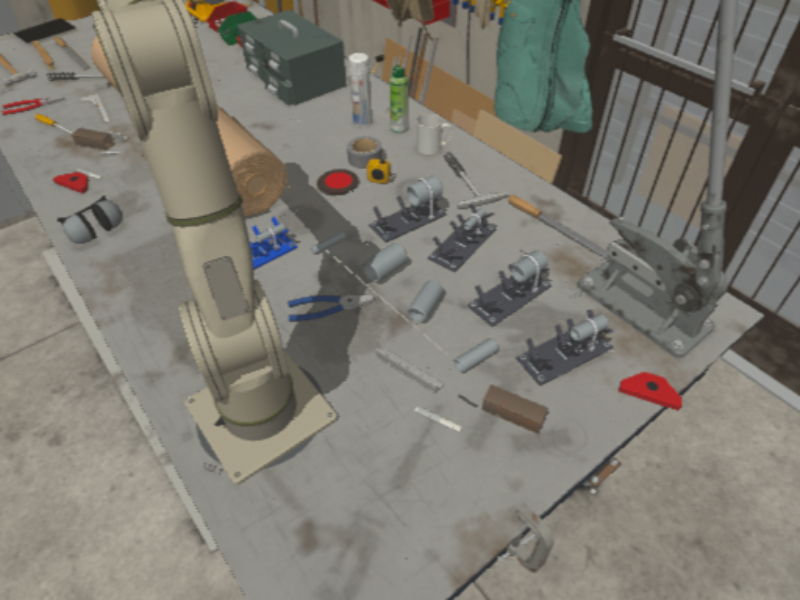

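View pics/top0.png

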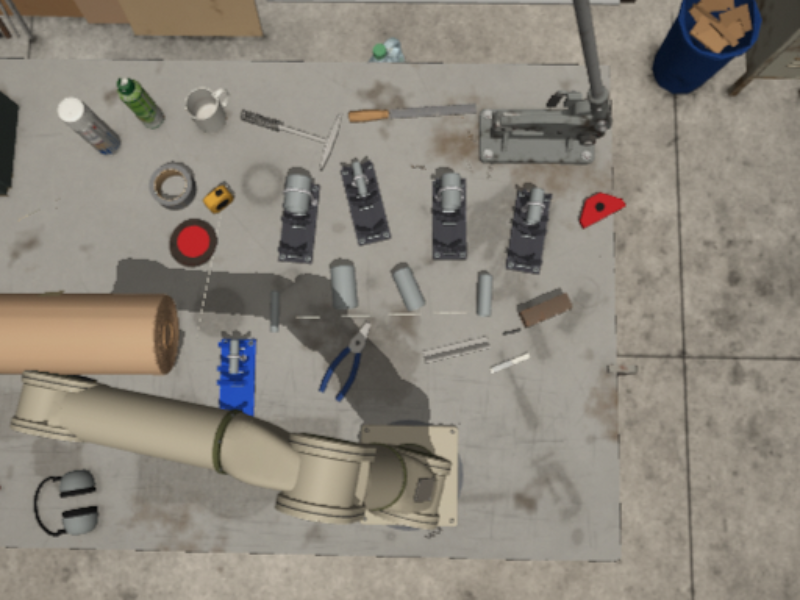

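```bash
cat > h.py <<'E'
import numpy as np, cv2
from bench import *
from scipy.spatial.transform import Rotation as R
def cloud(d,P):
    K=P["camera_matrix"];T=P["world_from_camera"]
    v,u=np.mgrid[:d.shape[0],:d.shape[1]]
    c=np.stack([(u-K[0,2])/K[0,0]*d,(v-K[1,2])/K[1,1]*d,d],-1)
    return c@T[:3,:3].T+T[:3,3]
def proj(pts,P):
    K=P["camera_matrix"];T=P["world_from_camera"]
    c=(np.atleast_2d(pts)-T[:3,3])@T[:3,:3]
    return np.c_[K[0,0]*c[:,0]/c[:,2]+K[0,2],K[1,1]*c[:,1]/c[:,2]+K[1,2]]
def ray(u,v,z,P):
    K=P["camera_matrix"];T=P["world_from_camera"]
    d=T[:3,:3]@np.array([(u-K[0,2])/K[0,0],(v-K[1,2])/K[1,1],1]); o=T[:3,3]
    return o+d*(z-o[2])/d[2]
def snap(n,tag):
    P=camera_params(n); p,d=camera(n); np.savez(f"{tag}.npz",p=p,d=d,**P); return p,d,P
def load(tag):
    z=np.load(f"{tag}.npz"); return z["p"],z["d"],z
E
python3 - <<'E'
from h import *
p,d,P=load("top0")
C=cloud(d,P)
for n,(u,v) in dict(p60=(343,284),p48=(408,288),p34=(484,293),p21=(275,310),c60=(298,215),c21=(365,200),c48=(449,215),c34=(528,228),sq=(545,308)).items():
    print(n,ray(u*.64,v*.64,0.02,P).round(3))
print(C[190:230:8,140:300:30,2].round(3))
cv2.imwrite("pics/crop.png",cv2.resize(p[90:230,150:380],(800,487),interpolation=cv2.INTER_CUBIC))
s=snap("wrist","w0"); cv2.imwrite("pics/w0.png",s[0]); print(s[2]["camera_matrix"]); T=s[2]["world_from_camera"]; st=read_state(); X=np.eye(4);X[:3,:3]=R.from_quat(st["eef_rot"]).as_matrix();X[:3,3]=st["ee_pos"]; print((np.linalg.inv(X)@T).round(4))
E
```

```text
p60 [0.451 0.166 0.02 ]
p48 [0.444 0.007 0.02 ]
p34 [ 0.434 -0.178  0.02 ]
p21 [0.384 0.33  0.02 ]
c60 [0.622 0.283 0.02 ]
c21 [0.663 0.117 0.02 ]
c48 [ 0.628 -0.091  0.02 ]
c34 [ 0.598 -0.285  0.02 ]
sq [ 0.4   -0.325  0.02 ]
[[-0.003  0.003 -0.002 -0.001  0.04   0.004]
 [ 0.008 -0.003 -0.002 -0.003 -0.002  0.   ]
 [ 0.002 -0.002 -0.001 -0.004 -0.003 -0.003]
 [-0.003 -0.002  0.005  0.008  0.001 -0.01 ]
 [ 0.     0.005 -0.     0.01   0.002  0.003]]
[[332.70251135   0.         260.4027142 ]
 [  0.         332.70251135 185.96675216]
 [  0.           0.           1.        ]]
[[-8.000e-04 -9.661e-01 -2.582e-01  7.000e-02]
 [ 1.000e+00 -1.000e-03  7.000e-04 -7.000e-04]
 [-9.000e-04 -2.582e-01  9.661e-01 -1.453e-01]
 [ 0.000e+00  0.000e+00  0.000e+00  1.000e+00]]
```

View pics/crop.png

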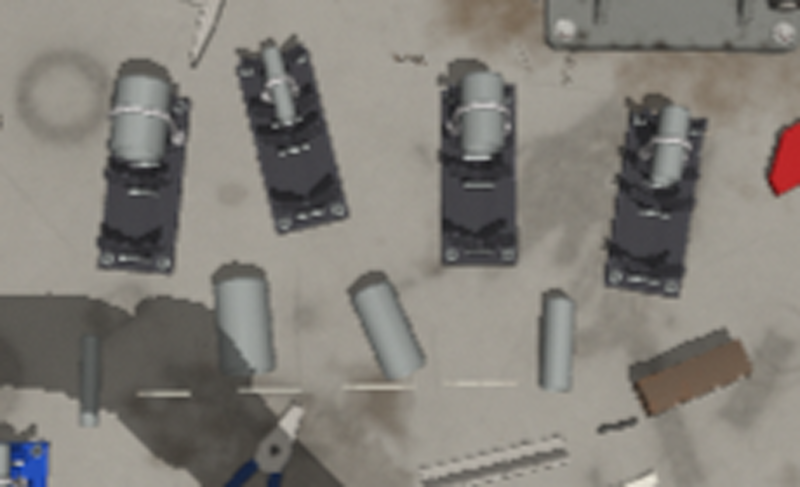

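View pics/w0.png

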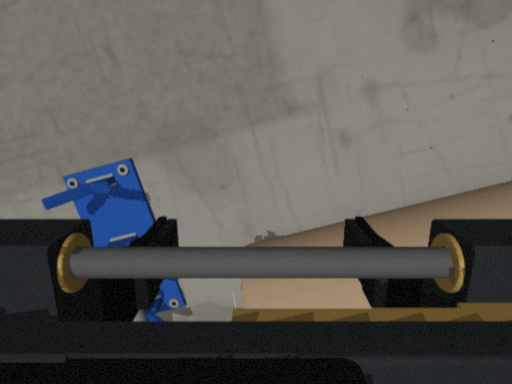

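```bash
cat >> h.py <<'E'
def plan(tgt,yaw,n,jaw,rot=None,start=None):
    """tgt TCP, yaw deg of tool x in world, tool down. prints n rows"""
    s=read_state() if start is None else None
    p0=s["ee_pos"] if s else np.array(start[0]); R0=R.from_quat(s["eef_rot"]) if s else start[1]
    Rt=down(yaw); rv=(R0.inv()*Rt).as_rotvec()
    rows=[]
    for i in range(n):
        Ri=R0*R.from_rotvec(rv*i/n)
        t=Ri.inv().apply((np.array(tgt)-p0)/n)
        rows.append([*np.degrees(rv/n).round(2),*t.round(4),jaw])
    print("dist/row",np.linalg.norm(np.array(tgt)-p0)/n,"deg/row",np.degrees(np.linalg.norm(rv))/n)
    for r in rows: print([float(x) for x in r],end=",\n")
def down(yaw):
    c,s=np.cos(np.radians(yaw)),np.sin(np.radians(yaw))
    return R.from_matrix(np.array([[c,s,0],[s,-c,0],[0,0,-1]]).T)
def st():
    s=read_state(); Rm=R.from_quat(s["eef_rot"]).as_matrix()
    print("t",round(s["time"],2),"p",s["ee_pos"].round(4),"yaw",round(float(np.degrees(np.arctan2(Rm[1,0],Rm[0,0]))),2),"z",Rm[:,2].round(3),"w",round(float(s["width"]),4),"F",s["ft_force"].round(1),"q",s["joint_positions"].round(2))
E
python3 -c "
from h import *
st();plan([.58,0,.455],180,20,-1)"
```

```text
t 0.15 p [0.1532 0.6057 0.239 ] yaw 165.8 z [-0.    -0.001 -1.   ] w 0.087 F [ 0.6 -0.4 -0.5] q [-1.35  0.33 -0.06  1.46  0.02  1.35 -0.09]
dist/row 0.03858875992926415 deg/row 0.7097718366898327
[-0.0, -0.0, -0.71, -0.0281, -0.0241, -0.0108, -1.0],
[-0.0, -0.0, -0.71, -0.0278, -0.0245, -0.0108, -1.0],
[-0.0, -0.0, -0.71, -0.0275, -0.0248, -0.0108, -1.0],
[-0.0, -0.0, -0.71, -0.0272, -0.0252, -0.0108, -1.0],
[-0.0, -0.0, -0.71, -0.0269, -0.0255, -0.0108, -1.0],
[-0.0, -0.0, -0.71, -0.0266, -0.0258, -0.0108, -1.0],
[-0.0, -0.0, -0.71, -0.0262, -0.0262, -0.0108, -1.0],
[-0.0, -0.0, -0.71, -0.0259, -0.0265, -0.0108, -1.0],
[-0.0, -0.0, -0.71, -0.0256, -0.0268, -0.0108, -1.0],
[-0.0, -0.0, -0.71, -0.0253, -0.0271, -0.0108, -1.0],
[-0.0, -0.0, -0.71, -0.0249, -0.0274, -0.0108, -1.0],
[-0.0, -0.0, -0.71, -0.0246, -0.0277, -0.0108, -1.0],
[-0.0, -0.0, -0.71, -0.0242, -0.028, -0.0108, -1.0],
[-0.0, -0.0, -0.71, -0.0239, -0.0283, -0.0108, -1.0],
[-0.0, -0.0, -0.71, -0.0235, -0.0286, -0.0108, -1.0],
[-0.0, -0.0, -0.71, -0.0232, -0.0289, -0.0108, -1.0],
[-0.0, -0.0, -0.71, -0.0228, -0.0292, -0.0108, -1.0],
[-0.0, -0.0, -0.71, -0.0224, -0.0295, -0.0108, -1.0],
[-0.0, -0.0, -0.71, -0.0221, -0.0297, -0.0108, -1.0],
[-0.0, -0.0, -0.71, -0.0217, -0.03, -0.0108, -1.0],
```

{"fn": "send_rows", "kwargs": {
  "steps": [
    [0,0,-0.7,-0.0265,-0.025,-0.02,-1],
    [0,0,-0.7,-0.0265,-0.025,-0.02,-1],
    [0,0,-0.7,-0.0265,-0.025,-0.02,-1],
    [0,0,-0.7,-0.0265,-0.026,-0.02,-1],
    [0,0,-0.7,-0.0265,-0.026,-0.02,-1],
    [0,0,-0.7,-0.0265,-0.026,-0.02,-1],
    [0,0,-0.7,-0.026,-0.0265,-0.02,-1],
    [0,0,-0.7,-0.026,-0.0265,-0.02,-1],
    [0,0,-0.7,-0.0255,-0.0265,-0.02,-1],
    [0,0,-0.7,-0.0255,-0.027,-0.02,-1]
  ]
}}

```text
time: 1.15
ee_pos: [0.3646, 0.2922, 0.4409]
eef_rot: [0.056, 0.998, -0.005, -0.003]
ft_force: [0.8, 1.0, 0.2]
width: 0.087
```

{"fn": "send_rows", "kwargs": {
  "steps": [
    [0,0,-0.7,-0.025,-0.027,-0.01,-1],
    [0,0,-0.7,-0.025,-0.027,-0.01,-1],
    [0,0,-0.7,-0.024,-0.028,0,-1],
    [0,0,-0.7,-0.024,-0.028,0,-1],
    [0,0,-0.7,-0.0235,-0.0285,0,-1],
    [0,0,-0.7,-0.023,-0.029,0,-1],
    [0,0,-0.7,-0.023,-0.029,0,-1],
    [0,0,-0.7,-0.0225,-0.0295,0,-1],
    [0,0,-0.7,-0.022,-0.0295,0,-1],
    [0,0,-0.7,-0.022,-0.03,0,-1]
  ]
}}

```text
time: 2.15
ee_pos: [0.5899, -0.0194, 0.4664]
eef_rot: [-0.009, 1.0, -0.003, -0.001]
ft_force: [1.3, 0.5, 0.2]
width: 0.0869
```

```bash
python3 - <<'E'
from h import *
st()
p,d,P=snap("wrist","w1"); cv2.imwrite("pics/w1.png",cv2.resize(p,(800,600))); st()
E
```

```text
t 2.15 p [ 0.5899 -0.0194  0.4664] yaw -178.96 z [-0.002 -0.006 -1.   ] w 0.0869 F [1.3 0.5 0.2] q [-0.5   0.27  0.62  1.12 -0.15  1.79  1.66]
t 2.2 p [ 0.5915 -0.0251  0.4649] yaw -179.26 z [-0.003 -0.009 -1.   ] w 0.0872 F [ 0.3 -4.1 -0.8] q [-0.49  0.28  0.62  1.12 -0.15  1.79  1.66]
```

View pics/w1.png

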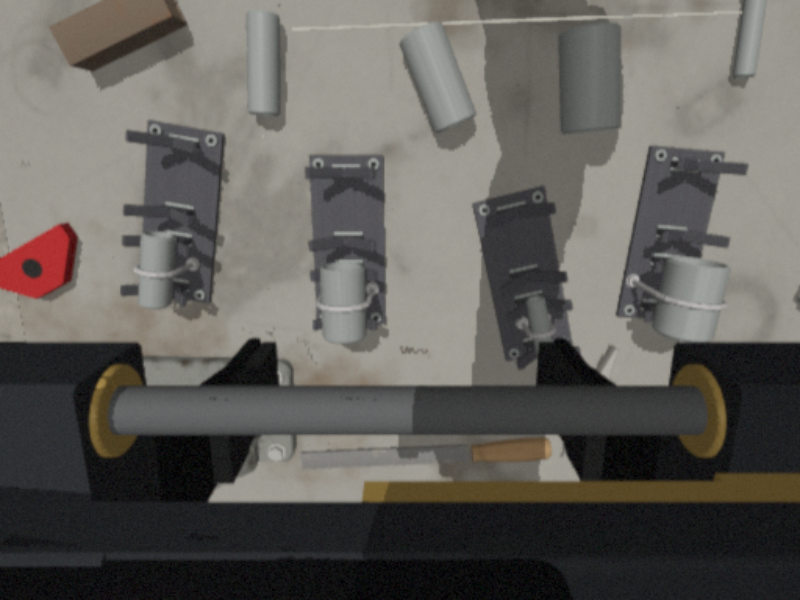

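```bash
cat >> h.py <<'E'
from scipy.optimize import least_squares
def cyl(pts,Rr,z0,yaw0,c0):
    """horizontal cylinder, known radius: returns point on axis, yaw(deg), extents, resid"""
    def f(q):
        n=np.array([-np.sin(q[1]),np.cos(q[1])]); l=(pts[:,:2]-c0)@n-q[0]
        return np.hypot(l,pts[:,2]-q[2])-Rr
    r=least_squares(f,[0,np.radians(yaw0),z0],loss="soft_l1",f_scale=.002)
    a=np.array([np.cos(r.x[1]),np.sin(r.x[1])]); n=np.array([-a[1],a[0]])
    ok=abs(f(r.x))<.006
    s=(pts[ok,:2]-c0)@a
    lo,hi=np.percentile(s,1),np.percentile(s,99)
    return c0+n*r.x[0],a,np.degrees(r.x[1]),r.x[2],lo,hi,np.sqrt(np.mean(f(r.x)[ok]**2)),ok.sum()
E
cat > meas.py <<'E'
from h import *
import sys
def meas(tag):
    p,d,P=load(tag); C=cloud(d,P); ok=d>0
    tz=C[ok&(abs(C[...,2])<.01)]; print("table z",np.median(tz[:,2]).round(4))
    for n,Rr,c in (("p60",.03015,(.45,.166)),("p48",.02415,(.444,.007)),("p34",.01685,(.434,-.178)),("p21",.01065,(.384,.33))):
        m=ok&(np.hypot(C[...,0]-c[0],C[...,1]-c[1])<.085)&(C[...,2]>Rr*.8)&(C[...,2]<2*Rr+.01)
        q=C[m]
        if len(q)<50: print(n,"few");continue
        c0=q[:,:2].mean(0); w=np.linalg.svd(q[:,:2]-c0,full_matrices=False)[2][0]; w=w*np.sign(w[0])
        o,a,y,z,lo,hi,rs,k=cyl(q,Rr,Rr,np.degrees(np.arctan2(w[1],w[0])),c0)
        print(n,"mid",(o+a*(lo+hi)/2).round(4),"yaw",round(y,2),"z",z.round(4),"len",(hi-lo).round(4),"rms",rs.round(4),k)
    for n,Rr,zc,c in (("c60",.03015,.077,(.622,.283)),("c48",.02415,.068,(.628,-.091)),("c34",.01685,.058,(.6,-.285)),("c21",.01065,.049,(.663,.117))):
        box=ok&(np.hypot(C[...,0]-c[0],C[...,1]-c[1])<.14)
        m=box&(C[...,2]>zc+.3*Rr)&(C[...,2]<zc+Rr+.005)
        # light pixels (pipe), dark saddles excluded
        m&=p.mean(-1)>95
        q=C[m]
        if len(q)<50: print(n,"few",len(q));continue
        c0=q[:,:2].mean(0)
        o,a,y,z,lo,hi,rs,k=cyl(q,Rr,zc,0,c0)
        print(n,"end",(o+a*lo).round(4),"seat",(o+a*(lo-.059)).round(4),"yaw",round(y,2),"z",z.round(4),"len",(hi-lo).round(4),"rms",rs.round(4),k)
        # base plate
        m=box&(C[...,2]<.025)&(C[...,2]>-.01)&(p.mean(-1)<85)&(p.mean(-1)>45)
        mm=cv2.morphologyEx(m.astype(np.uint8),cv2.MORPH_OPEN,np.ones((3,3)))
        nl,L,S,_=cv2.connectedComponentsWithStats(mm); 
        if nl<2: continue
        k=1+np.argmax(S[1:,4]); vv,uu=np.where(L==k)
        pt=np.array([ray(u,v,.008,P)[:2] for u,v in zip(uu,vv)],np.float32)
        (cx,cy),(w,h),an=cv2.minAreaRect(pt*1000)
        print("   plate",cx,cy,w,h,an)
if __name__=="__main__": meas(sys.argv[1])
E
python3 - <<'E'
from h import *
st()
snap("wrist","w2"); st(); snap("wrist","w3"); st()
import meas
meas.meas("w2");meas.meas("w3"); meas.meas("top0")
E
```

```text
t 2.2 p [ 0.5915 -0.0251  0.4649] yaw -179.26 z [-0.003 -0.009 -1.   ] w 0.0872 F [ 0.3 -4.1 -0.8] q [-0.49  0.28  0.62  1.12 -0.15  1.79  1.66]
t 2.25 p [ 0.5904 -0.0231  0.465 ] yaw -179.39 z [-0.004 -0.009 -1.   ] w 0.0869 F [-0.6  0.6  0.9] q [-0.49  0.27  0.62  1.13 -0.15  1.79  1.66]
t 2.3 p [ 0.5898 -0.0207  0.4654] yaw -179.28 z [-0.004 -0.008 -1.   ] w 0.0873 F [-0.   0.3  0.7] q [-0.5   0.27  0.62  1.13 -0.15  1.79  1.65]
table z 0.0002
p60 mid [0.4437 0.1653] yaw 6.61 z 0.0303 len 0.0979 rms 0.0009 2677
p48 mid [0.4435 0.008 ] yaw 24.58 z 0.0241 len 0.0974 rms 0.0009 1975
p34 mid [ 0.432  -0.1777] yaw -2.07 z 0.0166 len 0.0971 rms 0.0009 1370
p21 mid [0.3993 0.3353] yaw 1.16 z 0.0111 len 0.0678 rms 0.001 697
c60 end [0.624  0.2826] seat [0.5651 0.2868] yaw -4.07 z 0.0772 len 0.078 rms 0.0016 1756
   plate 547.88037109375 294.58831787109375 67.7492904663086 30.05868911743164 88.47411346435547
c48 end [ 0.6378 -0.0906] seat [ 0.5788 -0.0916] yaw 0.89 z 0.0683 len 0.0782 rms 0.0015 1244
   plate 561.4508666992188 -84.88853454589844 69.92872619628906 27.318775177001953 89.1622
[... 1808 characters left out ...]
 len 0.0784 rms 0.0028 268
   plate 589.2952880859375 283.5065002441406 79.7192153930664 124.39432525634766 85.66525268554688
c48 end [ 0.6346 -0.0944] seat [ 0.5757 -0.0969] yaw 2.45 z 0.0671 len 0.0784 rms 0.0029 212
   plate 589.3601684570312 -90.64115905761719 63.21031951904297 77.57581329345703 0.25863412022590637
c34 end [ 0.5436 -0.294 ] seat [ 0.4846 -0.2915] yaw -2.39 z 0.0567 len 0.1387 rms 0.003 140
   plate 562.232177734375 -279.9585876464844 86.080810546875 68.76683807373047 75.23431396484375
c21 end [0.6745 0.1221] seat [0.6171 0.1084] yaw 13.42 z 0.0485 len 0.072 rms 0.0027 75
   plate 627.4720458984375 110.39739990234375 61.181602478027344 79.46138000488281 12.460705757141113
```

```bash
python3 - <<'E'
from h import *
for tag in("w2","w3"):
    p,d,P=load(tag);C=cloud(d,P);g=p.mean(-1)
    m=(d>0)&(np.hypot(C[...,0]-.685,C[...,1]-.117)<.06)&(C[...,2]>.05)&(C[...,2]<.064)
    for th in (0,40,50,60):
        q=C[m&(g>th)]
        c0=q[:,:2].mean(0); o,a,y,z,lo,hi,rs,k=cyl(q,.01065,.049,13,c0)
        print(tag,th,"end",(o+a*lo).round(4),"seat",(o+a*(lo-.059)).round(4),"yaw",round(y,2),"z",z.round(4),"len",(hi-lo).round(4),"rms",rs.round(4),k)
cv2.imwrite("pics/c21.png",cv2.resize(p[110:240,290:390],(600,780)[::1] if 0 else (460,598),interpolation=cv2.INTER_NEAREST))
E
```

```text
w2 0 end [0.6431 0.1265] seat [0.5841 0.1253] yaw 1.23 z 0.0511 len 0.0989 rms 0.0025 394
w2 40 end [0.643  0.1268] seat [0.584  0.1256] yaw 1.1 z 0.0511 len 0.099 rms 0.0025 394
w2 50 end [0.6735 0.1271] seat [0.6147 0.1225] yaw 4.49 z 0.0505 len 0.0495 rms 0.0021 333
w2 60 end [0.6741 0.1298] seat [0.6151 0.1296] yaw 0.24 z 0.0505 len 0.0487 rms 0.0024 327
w3 0 end [0.6438 0.1246] seat [0.5849 0.1211] yaw 3.34 z 0.051 len 0.0983 rms 0.0025 389
w3 40 end [0.6437 0.1246] seat [0.5848 0.1212] yaw 3.32 z 0.051 len 0.0983 rms 0.0025 389
w3 50 end [0.6544 0.1133] seat [0.5989 0.0934] yaw 19.77 z 0.0501 len 0.0692 rms 0.002 338
w3 60 end [0.674  0.1255] seat [0.6158 0.1159] yaw 9.39 z 0.05 len 0.0475 rms 0.0019 328
```

View pics/c21.png

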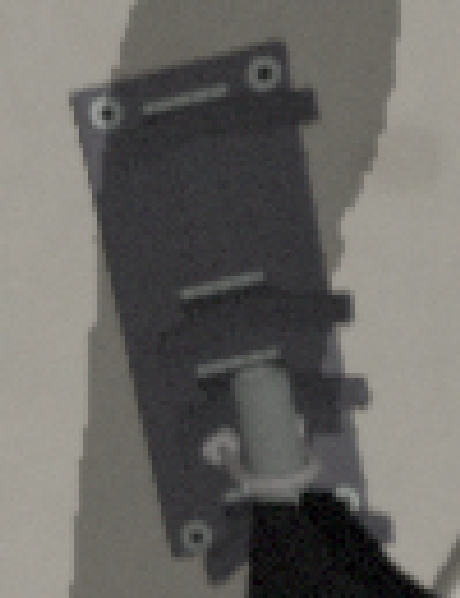

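{"fn": "send_rows", "kwargs": {
  "steps": [
    [0,0,0.3,0.0175,-0.0175,0.037,-1],
    [0,0,0.3,0.0175,-0.0175,0.037,-1],
    [0,0,0.3,0.0175,-0.0175,0.037,-1],
    [0,0,0.3,0.0175,-0.0175,0.037,-1],
    [0,0,0.3,0.0175,-0.0175,0.037,-1],
    [0,0,0.3,0.0175,-0.0175,0.037,-1],
    [0,0,0.3,0.0175,-0.0175,0.037,-1],
    [0,0,0.3,0.0175,-0.0175,0.037,-1],
    [0,0,0.3,0.0175,-0.0175,0.037,-1],
    [0,0,0,0,0,0,-1]
  ]
}}

```text
time: 3.3
ee_pos: [0.4245, -0.1731, 0.1214]
eef_rot: [0.01, 1.0, -0.001, 0.002]
ft_force: [-0.8, 0.4, 0.5]
width: 0.0865
```

```bash
python3 - <<'E'
from h import *
st()
p,d,P=snap("wrist","w4"); cv2.imwrite("pics/w4.png",p); st()
plan([.432,-.1777,.021],177.8,10,-1)
E
```

```text
t 3.3 p [ 0.4245 -0.1731  0.1214] yaw 178.85 z [ 0.003 -0.001 -1.   ] w 0.0865 F [-0.8  0.4  0.5] q [-0.39  0.06  0.71  2.06 -0.05  1.03  1.89]
t 3.35 p [ 0.4269 -0.1722  0.1236] yaw 178.94 z [ 0.006 -0.001 -1.   ] w 0.087 F [ 1.1 -0.5  0.1] q [-0.4   0.06  0.71  2.06 -0.05  1.03  1.89]
dist/row 0.010286767549773704 deg/row 0.11946193343496037
[-0.01, 0.04, 0.11, -0.0005, -0.0005, 0.0103, -1.0],
[-0.01, 0.04, 0.11, -0.0005, -0.0005, 0.0103, -1.0],
[-0.01, 0.04, 0.11, -0.0005, -0.0005, 0.0103, -1.0],
[-0.01, 0.04, 0.11, -0.0005, -0.0005, 0.0103, -1.0],
[-0.01, 0.04, 0.11, -0.0005, -0.0005, 0.0103, -1.0],
[-0.01, 0.04, 0.11, -0.0005, -0.0005, 0.0103, -1.0],
[-0.01, 0.04, 0.11, -0.0005, -0.0005, 0.0103, -1.0],
[-0.01, 0.04, 0.11, -0.0005, -0.0005, 0.0103, -1.0],
[-0.01, 0.04, 0.11, -0.0005, -0.0005, 0.0103, -1.0],
[-0.01, 0.04, 0.11, -0.0005, -0.0005, 0.0103, -1.0],
```

View pics/w4.png

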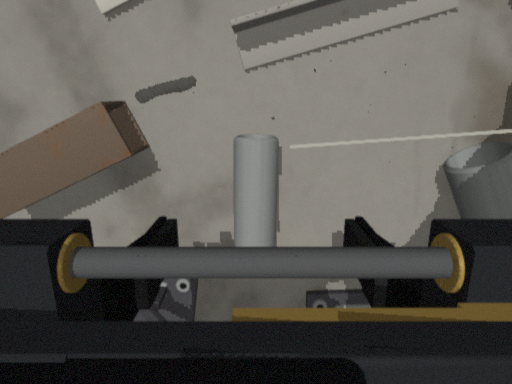

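{"fn": "send_rows", "kwargs": {
  "steps": [
    [0,0,0.2,-0.001,-0.001,0.014,-1],
    [0,0,0.2,-0.001,-0.001,0.014,-1],
    [0,0,0.2,-0.001,-0.001,0.014,-1],
    [0,0,0.2,-0.0005,-0.0005,0.014,-1],
    [0,0,0.2,-0.0005,-0.0005,0.014,-1],
    [0,0,0,-0.0005,-0.0005,0.014,-1],
    [0,0,0,0,0,0.01,-1],
    [0,0,0,0,0,0.005,-1],
    [0,0,0,0,0,0,-1],
    [0,0,0,0,0,0,-1]
  ]
}}

```text
time: 4.35
ee_pos: [0.4491, -0.1656, 0.0324]
eef_rot: [0.008, 1.0, 0.001, 0.014]
ft_force: [0.1, 0.2, 0.3]
width: 0.0868
```

```bash
python3 - <<'E'
from h import *
st()
E
```

```text
t 4.35 p [ 0.4491 -0.1656  0.0324] yaw 179.04 z [ 0.027  0.003 -1.   ] w 0.0868 F [0.1 0.2 0.3] q [-0.34  0.27  0.67  2.1  -0.24  0.82  2.03]
```

```bash
python3 - <<'E'
from h import *
plan([.432,-.1777,.034],177.8,5,-1)
E
```

```text
dist/row 0.00419908101391143 deg/row 0.3995795169632025
[0.04, 0.31, 0.25, 0.0034, -0.0025, -0.0004, -1.0],
[0.04, 0.31, 0.25, 0.0034, -0.0025, -0.0004, -1.0],
[0.04, 0.31, 0.25, 0.0033, -0.0025, -0.0004, -1.0],
[0.04, 0.31, 0.25, 0.0033, -0.0025, -0.0004, -1.0],
[0.04, 0.31, 0.25, 0.0033, -0.0025, -0.0003, -1.0],
```

{"fn": "send_rows", "kwargs": {
  "steps": [
    [0,0.4,0.3,0.004,-0.003,0,-1],
    [0,0.4,0.3,0.004,-0.003,0,-1],
    [0,0.4,0.3,0.004,-0.003,0,-1],
    [0,0.4,0.3,0.004,-0.003,0,-1],
    [0,0,0,0,0,0,-1],
    [0,0,0,0,0,0,-1],
    [0,0,0,0,0,0,-1],
    [0,0,0,0,0,0,-1],
    [0,0,0,0,0,0,-1],
    [0,0,0,0,0,0,-1]
  ]
}}

```text
time: 5.35
ee_pos: [0.4322, -0.1786, 0.0337]
eef_rot: [0.02, 1.0, 0.002, -0.0]
ft_force: [-0.6, 0.3, -0.1]
width: 0.0872
```

```bash
python3 - <<'E'
from h import *
st()
E
```

```text
t 5.35 p [ 0.4322 -0.1786  0.0337] yaw 177.7 z [-0.001  0.004 -1.   ] w 0.0872 F [-0.6  0.3 -0.1] q [-0.32  0.27  0.69  2.1  -0.23  0.84  2.03]
```

{"fn": "send_rows", "kwargs": {
  "steps": [
    [0,0,0,0.0005,0,0.003,-1],
    [0,0,0,0.0005,0,0.003,-1],
    [0,0,0,0.0005,0,0.003,-1],
    [0,0,0,0,0,0.003,-1],
    [0,0,0,0,0,0,1],
    [0,0,0,0,0,0,1],
    [0,0,0,0,0,0,1],
    [0,0,0,0,0,0,1],
    [0,0,0,0,0,0,1],
    [0,0,0,0,0,0,1]
  ],
  "force": 25
}}

```text
time: 6.35
ee_pos: [0.4305, -0.1783, 0.0204]
eef_rot: [0.02, 1.0, 0.002, -0.001]
ft_force: [-0.8, 0.6, 0.5]
width: 0.047
```

```bash
python3 - <<'E'
from h import *
st()
E
```

```text
t 6.35 p [ 0.4305 -0.1783  0.0204] yaw 177.71 z [-0.001  0.004 -1.   ] w 0.047 F [-0.8  0.6  0.5] q [-0.31  0.29  0.67  2.11 -0.25  0.82  2.05]
```

{"fn": "send_rows", "kwargs": {
  "steps": [
    [0,0,0,0,0,0,1],
    [0,0,0,0,0,0,1],
    [0,0,0,0,0,0,1],
    [0,0,0,0,0,0,1],
    [0,0,0,0,0,-0.01,1],
    [0,0,0,0,0,-0.02,1],
    [0,0,0,0,0,-0.02,1],
    [0,0,0,0,0,-0.02,1],
    [0,0,0,0,0,-0.02,1],
    [0,0,0,0,0,-0.01,1]
  ]
}}

```text
time: 7.35
ee_pos: [0.4279, -0.1791, 0.1247]
eef_rot: [0.021, 1.0, 0.002, -0.003]
ft_force: [1.0, 0.5, -2.5]
width: 0.0332
```

```bash
python3 - <<'E'
from h import *
st(); plan([.5504,-.2817,.13],172,10,1)
E
```

```text
t 7.35 p [ 0.4279 -0.1791  0.1247] yaw 177.6 z [-0.007  0.003 -1.   ] w 0.0332 F [ 1.   0.5 -2.5] q [-0.4   0.08  0.73  2.04 -0.07  1.05  1.9 ]
dist/row 0.015986056924778922 deg/row 0.5616709701837002
[0.02, -0.04, 0.56, -0.0127, -0.0097, -0.0006, 1.0],
[0.02, -0.04, 0.56, -0.0128, -0.0096, -0.0006, 1.0],
[0.02, -0.04, 0.56, -0.0128, -0.0095, -0.0006, 1.0],
[0.02, -0.04, 0.56, -0.0129, -0.0094, -0.0006, 1.0],
[0.02, -0.04, 0.56, -0.013, -0.0092, -0.0006, 1.0],
[0.02, -0.04, 0.56, -0.0131, -0.0091, -0.0006, 1.0],
[0.02, -0.04, 0.56, -0.0132, -0.009, -0.0006, 1.0],
[0.02, -0.04, 0.56, -0.0133, -0.0089, -0.0006, 1.0],
[0.02, -0.04, 0.56, -0.0134, -0.0087, -0.0006, 1.0],
[0.02, -0.04, 0.56, -0.0135, -0.0086, -0.0005, 1.0],
```

{"fn": "send_rows", "kwargs": {
  "steps": [
    [0,0,0.7,-0.0145,-0.0105,-0.001,1],
    [0,0,0.7,-0.0145,-0.0105,-0.001,1],
    [0,0,0.7,-0.0145,-0.0105,-0.001,1],
    [0,0,0.7,-0.0145,-0.0105,-0.001,1],
    [0,0,0.7,-0.0145,-0.0105,-0.001,1],
    [0,0,0.7,-0.0145,-0.0095,-0.001,1],
    [0,0,0.7,-0.0145,-0.0095,0,1],
    [0,0,0.7,-0.0145,-0.0095,0,1],
    [0,0,0,-0.014,-0.009,0,1],
    [0,0,0,0,0,0,1]
  ]
}}

```text
time: 8.35
ee_pos: [0.5524, -0.2821, 0.1298]
eef_rot: [0.07, 0.998, 0.003, -0.005]
ft_force: [-0.6, -0.3, -2.5]
width: 0.0331
```

```bash
python3 - <<'E'
from h import *
p,d,P=snap("wrist","w5"); cv2.imwrite("pics/w5.png",p); st()
plan([.5504,-.2817,.075],172,5,1)
E
```

```text
t 8.4 p [ 0.5516 -0.2815  0.1297] yaw 171.93 z [-0.01   0.008 -1.   ] w 0.0327 F [-0.5  0.3 -2.7] q [-0.15  0.49  0.73  1.63 -0.35  1.17  2.09]
dist/row 0.01093925674354595 deg/row 0.14123955726731413
[0.07, -0.12, -0.01, 0.0001, -0.0001, 0.0109, 1.0],
[0.07, -0.12, -0.01, 0.0001, -0.0001, 0.0109, 1.0],
[0.07, -0.12, -0.01, 0.0002, -0.0001, 0.0109, 1.0],
[0.07, -0.12, -0.01, 0.0002, -0.0001, 0.0109, 1.0],
[0.07, -0.12, -0.01, 0.0002, -0.0001, 0.0109, 1.0],
```

View pics/w5.png

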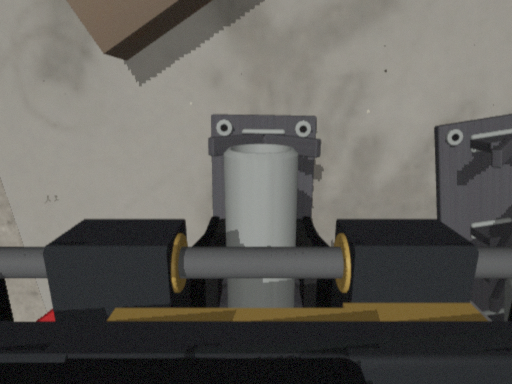

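```bash
python3 - <<'E'
from h import *
p,d,P=load("w5")
b=(ray(224,128,.008,P)+ray(303,129,.008,P))/2; print("bolt mid",b, ray(224,128,.008,P),ray(303,129,.008,P))
for s,yaw in(((.5504,-.2817),-8.1),):
    a=np.array([np.cos(np.radians(yaw)),np.sin(np.radians(yaw))]);n=np.array([-a[1],a[0]])
    print("in seat frame",(b[:2]-s)@a,(b[:2]-s)@n)
E
```

```text
bolt mid [ 0.50614538 -0.27287705  0.008     ] [ 0.50129846 -0.30395549  0.008     ] [ 0.5109923  -0.24179861  0.008     ]
in seat frame -0.045056286249 0.0024994011609065477
```

{"fn": "send_rows", "kwargs": {
  "steps": [
    [0,-0.2,0.3,0.0005,0.0005,0.01,1],
    [0,-0.2,0.3,0.0005,0.0005,0.01,1],
    [0,-0.2,0.3,0.0005,0,0.01,1],
    [0,0,0,0.0005,0,0.01,1],
    [0,0,0,0.0005,0,0.006,1],
    [0,0,0,0,0,0.004,1],
    [0,0,0,0,0,0.002,1],
    [0,0,0,0,0,0,1],
    [0,0,0,0,0,0,1],
    [0,0,0,0,0,0,1]
  ]
}}

```text
time: 9.4
ee_pos: [0.5467, -0.2772, 0.0723]
eef_rot: [0.078, 0.997, 0.004, -0.001]
ft_force: [0.2, 0.6, -2.1]
width: 0.033
```

```bash
python3 - <<'E'
from h import *
p,d,P=snap("wrist","w6"); cv2.imwrite("pics/w6.png",p); st()
plan([.5505,-.2805,.064],171.2,5,1)
E
```

```text
t 9.45 p [ 0.5468 -0.2772  0.0724] yaw 171.0 z [-0.     0.008 -1.   ] w 0.033 F [ 0.1  0.5 -1.5] q [-0.14  0.53  0.7   1.7  -0.39  1.05  2.1 ]
dist/row 0.0019565943594294583 deg/row 0.10300137581204975
[0.09, -0.02, -0.04, -0.0008, -0.0006, 0.0017, 1.0],
[0.09, -0.02, -0.04, -0.0008, -0.0006, 0.0017, 1.0],
[0.09, -0.02, -0.04, -0.0008, -0.0005, 0.0017, 1.0],
[0.09, -0.02, -0.04, -0.0008, -0.0005, 0.0017, 1.0],
[0.09, -0.02, -0.04, -0.0008, -0.0005, 0.0017, 1.0],
```

View pics/w6.png

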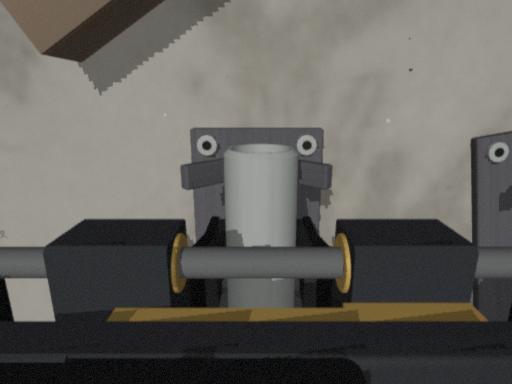

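{"fn": "send_rows", "kwargs": {
  "steps": [
    [0,0,0,-0.001,-0.001,0.002,1],
    [0,0,0,-0.001,-0.001,0.002,1],
    [0,0,0,-0.001,-0.001,0.002,1],
    [0,0,0,-0.001,0,0.002,1],
    [0,0,0,0,0,0.001,1],
    [0,0,0,0,0,0,1],
    [0,0,0,0,0,0,1],
    [0,0,0,0,0,0,0.4],
    [0,0,0,0,0,0,0.3],
    [0,0,0,0,0,0,0.1]
  ]
}}

```text
time: 10.45
ee_pos: [0.5511, -0.2811, 0.0632]
eef_rot: [0.078, 0.997, 0.004, 0.0]
ft_force: [0.0, 0.8, 0.3]
width: 0.0357
```

```bash
python3 - <<'E'
from h import *
p,d,P=snap("wrist","w7"); cv2.imwrite("pics/w7.png",p); st()
E
```

```text
t 10.5 p [ 0.5512 -0.2812  0.0633] yaw 171.0 z [ 0.001  0.008 -1.   ] w 0.0371 F [-0.3 -0.3 -0. ] q [-0.12  0.56  0.69  1.69 -0.41  1.04  2.12]
```

View pics/w7.png

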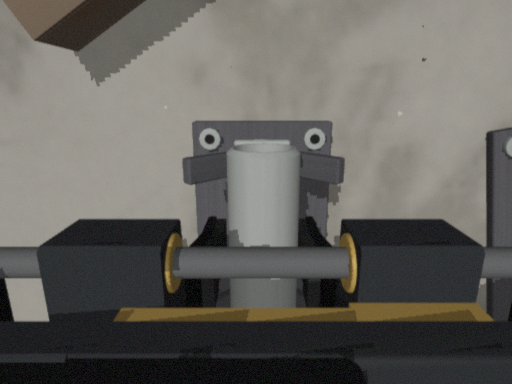

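{"fn": "send_rows", "kwargs": {
  "steps": [
    [0,0,0,0,0,0,-1],
    [0,0,0,0,0,0,-1],
    [0,0,0,0,0,0,-1],
    [0,0,0,0,0,-0.005,-1],
    [0,0,0,0,0,-0.015,-1],
    [0,0,0,0,0,-0.02,-1],
    [0,0,0,0,0,-0.02,-1],
    [0,0,0,0,0,-0.02,-1],
    [0,0,0,0,0,-0.02,-1],
    [0,0,0,0,0,-0.02,-1]
  ]
}}

```text
time: 11.5
ee_pos: [0.5502, -0.2829, 0.1925]
eef_rot: [0.079, 0.997, 0.004, 0.0]
ft_force: [0.1, -0.2, 0.3]
width: 0.087
```

```bash
python3 - <<'E'
from h import *
st(); plan([.4436,.008,.13],204.5,10,-1)
E
```

```text
t 11.5 p [ 0.5502 -0.2829  0.1925] yaw 170.91 z [ 0.001  0.007 -1.   ] w 0.087 F [ 0.1 -0.2  0.3] q [-0.18  0.42  0.76  1.57 -0.31  1.27  2.05]
dist/row 0.03160627655014163 deg/row 3.359240654555432
[0.04, 0.01, -3.36, 0.0151, 0.027, 0.0064, -1.0],
[0.04, 0.01, -3.36, 0.0135, 0.0278, 0.0064, -1.0],
[0.04, 0.01, -3.36, 0.0119, 0.0286, 0.0064, -1.0],
[0.04, 0.01, -3.36, 0.0102, 0.0292, 0.0064, -1.0],
[0.04, 0.01, -3.36, 0.0084, 0.0298, 0.0064, -1.0],
[0.04, 0.01, -3.36, 0.0067, 0.0302, 0.0064, -1.0],
[0.04, 0.01, -3.36, 0.0049, 0.0306, 0.0063, -1.0],
[0.04, 0.01, -3.36, 0.0031, 0.0308, 0.0063, -1.0],
[0.04, 0.01, -3.36, 0.0013, 0.0309, 0.0063, -1.0],
[0.04, 0.01, -3.36, -0.0006, 0.031, 0.0063, -1.0],
```

{"fn": "send_rows", "kwargs": {
  "steps": [
    [0,0,-3.4,0.015,0.027,0.004,-1],
    [0,0,-3.4,0.0135,0.028,0.004,-1],
    [0,0,-3.4,0.012,0.0285,0.004,-1],
    [0,0,-3.4,0.01,0.029,0.006,-1],
    [0,0,-3.4,0.0085,0.03,0.006,-1],
    [0,0,-3.4,0.0065,0.03,0.006,-1],
    [0,0,-3.4,0.005,0.0305,0.008,-1],
    [0,0,-3.4,0.003,0.031,0.008,-1],
    [0,0,-3.4,0.0015,0.031,0.008,-1],
    [0,0,-3,-0.0005,0.029,0.008,-1]
  ]
}}

```text
time: 12.5
ee_pos: [0.4426, 0.0062, 0.1451]
eef_rot: [-0.217, 0.976, -0.001, 0.012]
ft_force: [0.4, 0.3, 0.2]
width: 0.0872
```

```bash
python3 - <<'E'
from h import *
st();p,d,P=snap("wrist","w8"); cv2.imwrite("pics/w8.png",p); st()
import meas; meas.meas("w8")
plan([.4436,.008,.06],204.5,5,-1)
E
```

```text
t 12.5 p [0.4426 0.0062 0.1451] yaw -154.9 z [ 0.023  0.004 -1.   ] w 0.0872 F [0.4 0.3 0.2] q [-0.64 -0.03  0.52  2.08  0.02  1.07  1.88]
t 12.55 p [0.4407 0.0103 0.1438] yaw -154.49 z [ 0.02   0.005 -1.   ] w 0.0867 F [-0.3  3.9 -1.1] q [-0.65 -0.03  0.52  2.08  0.02  1.07  1.88]
table z 0.0001
p60 mid [0.4164 0.1613] yaw 5.65 z 0.0301 len 0.0435 rms 0.0009 1378
p48 mid [0.4416 0.0062] yaw 24.52 z 0.0242 len 0.0943 rms 0.0006 7042
p34 few
p21 few
c60 few 0
c48 few 0
c34 few 0
c21 few 0
dist/row 0.0167680711988248 deg/row 0.31251573324346815
[-0.05, 0.23, 0.2, 0.0, -0.0006, 0.0168, -1.0],
[-0.05, 0.23, 0.2, -0.0001, -0.0006, 0.0168, -1.0],
[-0.05, 0.23, 0.2, -0.0001, -0.0006, 0.0168, -1.0],
[-0.05, 0.23, 0.2, -0.0002, -0.0006, 0.0168, -1.0],
[-0.05, 0.23, 0.2, -0.0003, -0.0006, 0.0168, -1.0],
```

View pics/w8.png

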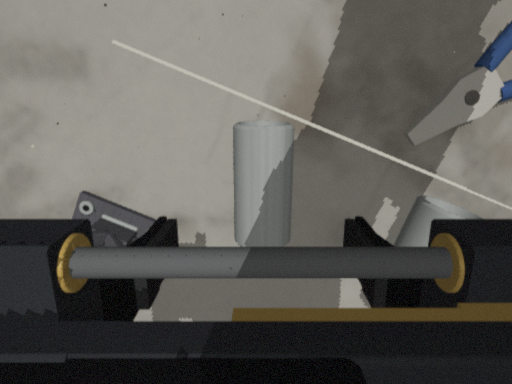

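{"fn": "send_rows", "kwargs": {
  "steps": [
    [0,0.3,0.2,0.001,-0.0005,0.014,-1],
    [0,0.3,0.2,0.001,-0.0005,0.014,-1],
    [0,0.3,0.2,0.001,-0.0005,0.014,-1],
    [0,0.3,0.2,0.001,-0.0005,0.014,-1],
    [0,0.3,0,0.001,-0.0005,0.014,-1],
    [0,0.3,0,0.001,-0.0005,0.014,-1],
    [0,0,0,0,0,0.01,-1],
    [0,0,0,0,0,0,-1],
    [0,0,0,0,0,0,-1],
    [0,0,0,0,0,0,-1]
  ]
}}

```text
time: 13.55
ee_pos: [0.4393, -0.0033, 0.0449]
eef_rot: [-0.206, 0.979, -0.005, -0.005]
ft_force: [0.5, -0.3, 0.2]
width: 0.0872
```

```bash
python3 - <<'E'
from h import *
st()
plan([.4426,.0073,.028],204.5,5,-1)
E
```

```text
t 13.55 p [ 0.4393 -0.0033  0.0449] yaw -156.22 z [-0.007 -0.013 -1.   ] w 0.0872 F [ 0.5 -0.3  0.2] q [-0.61  0.16  0.54  2.15 -0.09  0.86  1.97]
dist/row 0.004041187950205386 deg/row 0.22081357912734742
[-0.1, -0.14, -0.14, -0.0015, 0.0017, 0.0033, -1.0],
[-0.1, -0.14, -0.14, -0.0015, 0.0017, 0.0033, -1.0],
[-0.1, -0.14, -0.14, -0.0015, 0.0017, 0.0034, -1.0],
[-0.1, -0.14, -0.14, -0.0015, 0.0017, 0.0034, -1.0],
[-0.1, -0.14, -0.14, -0.0015, 0.0017, 0.0034, -1.0],
```

{"fn": "send_rows", "kwargs": {
  "steps": [
    [-0.1,-0.1,-0.1,-0.0015,0.0017,0.0035,-1],
    [-0.1,-0.1,-0.1,-0.0015,0.0017,0.0035,-1],
    [-0.1,-0.1,-0.1,-0.0015,0.0017,0.0035,-1],
    [-0.1,-0.1,-0.1,-0.0015,0.0017,0.0035,-1],
    [-0.1,-0.1,-0.1,-0.0015,0.0017,0.003,-0.8],
    [0,0,0,0,0,0,1],
    [0,0,0,0,0,0,1],
    [0,0,0,0,0,0,1],
    [0,0,0,0,0,0,1],
    [0,0,0,0,0,0,1]
  ],
  "force": 30
}}

```text
time: 14.55
ee_pos: [0.4442, 0.0088, 0.0277]
eef_rot: [-0.211, 0.977, 0.0, 0.0]
ft_force: [-1.0, 0.6, -1.7]
width: 0.0472
```

```bash
python3 - <<'E'
from h import *
st()
E
```

```text
t 14.55 p [0.4442 0.0088 0.0277] yaw -155.64 z [ 0.     0.001 -1.   ] w 0.0472 F [-1.   0.6 -1.7] q [-0.61  0.2   0.52  2.16 -0.14  0.81  2.  ]
```

{"fn": "send_rows", "kwargs": {
  "steps": [
    [0,0,0,0,0,0,1],
    [0,0,0,0,0,-0.01,1],
    [0,0,0,0,0,-0.02,1],
    [0,0,0,0,0,-0.02,1],
    [0,0,0,0,0,-0.02,1],
    [0,0,2,0,0,-0.02,1],
    [0,0,4,0,0,-0.015,1],
    [0,0,4,0,0,-0.005,1],
    [0,0,4,0,0,0,1],
    [0,0,4,0,0,0,1]
  ]
}}

```text
time: 15.55
ee_pos: [0.4403, 0.0067, 0.1447]
eef_rot: [-0.049, 0.999, -0.0, -0.003]
ft_force: [-0.5, 0.1, -4.1]
width: 0.0476
```

```bash
python3 - <<'E'
from h import *
st(); plan([.58,-.0915,.14],180.85,9,1)
E
```

```text
t 15.55 p [0.4403 0.0067 0.1447] yaw -174.42 z [-0.005 -0.001 -1.   ] w 0.0476 F [-0.5  0.1 -4.1] q [-0.65 -0.01  0.54  2.06  0.01  1.09  1.55]
dist/row 0.01898220868849794 deg/row 0.5268467697253532
[-0.0, -0.03, 0.53, -0.0144, -0.0124, 0.0005, 1.0],
[-0.0, -0.03, 0.53, -0.0145, -0.0122, 0.0005, 1.0],
[-0.0, -0.03, 0.53, -0.0146, -0.0121, 0.0005, 1.0],
[-0.0, -0.03, 0.53, -0.0147, -0.012, 0.0005, 1.0],
[-0.0, -0.03, 0.53, -0.0148, -0.0118, 0.0005, 1.0],
[-0.0, -0.03, 0.53, -0.0149, -0.0117, 0.0005, 1.0],
[-0.0, -0.03, 0.53, -0.0151, -0.0116, 0.0005, 1.0],
[-0.0, -0.03, 0.53, -0.0152, -0.0114, 0.0005, 1.0],
[-0.0, -0.03, 0.53, -0.0153, -0.0113, 0.0005, 1.0],
```

{"fn": "send_rows", "kwargs": {
  "steps": [
    [0,0,0.4,-0.0155,-0.0125,0,1],
    [0,0,0.5,-0.0155,-0.0125,0,1],
    [0,0,0.5,-0.0155,-0.0125,0,1],
    [0,0,0.5,-0.0155,-0.012,0,1],
    [0,0,0.5,-0.0155,-0.012,0,1],
    [0,0,0.5,-0.0155,-0.012,0,1],
    [0,0,0.5,-0.0155,-0.0115,0,1],
    [0,0,0.5,-0.015,-0.011,0,1],
    [0,0,0,-0.01,-0.01,0,1],
    [0,0,0,0,0,0,1]
  ]
}}

```text
time: 16.55
ee_pos: [0.5801, -0.0945, 0.1463]
eef_rot: [-0.012, 1.0, -0.0, -0.006]
ft_force: [0.3, -0.7, -4.5]
width: 0.0478
```

```bash
python3 - <<'E'
from h import *
p,d,P=snap("wrist","w9"); cv2.imwrite("pics/w9.png",p); st()
plan([.58,-.0915,.085],180.85,5,1)
E
```

```text
t 16.6 p [ 0.5795 -0.0936  0.1462] yaw -178.59 z [-0.013 -0.    -1.   ] w 0.0476 F [-0.3  0.6 -4.9] q [-0.43  0.37  0.63  1.7  -0.23  1.16  1.86]
dist/row 0.012251444172733031 deg/row 0.18826334906503203
[0.0, -0.15, 0.11, -0.0003, 0.0004, 0.0122, 1.0],
[0.0, -0.15, 0.11, -0.0002, 0.0004, 0.0122, 1.0],
[0.0, -0.15, 0.11, -0.0002, 0.0004, 0.0122, 1.0],
[0.0, -0.15, 0.11, -0.0002, 0.0004, 0.0122, 1.0],
[0.0, -0.15, 0.11, -0.0001, 0.0004, 0.0122, 1.0],
```

View pics/w9.png

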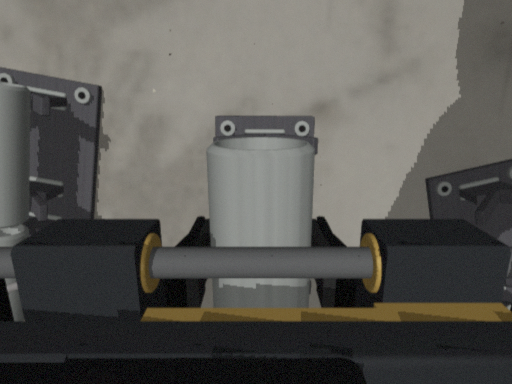

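```bash
python3 - <<'E'
from h import *
p,d,P=load("w9")
b=(ray(227.5,128,.008,P)+ray(302.5,128.5,.008,P))/2; e=np.array([.6377,-.0905])
a=e-b[:2];print(b,"yaw",np.degrees(np.arctan2(a[1],a[0])),"seat",e-.059*a/np.linalg.norm(a))
E
```

```text
[ 0.53361024 -0.09230034  0.008     ] yaw 0.9908898708012378 seat [ 0.57870882 -0.09152031]
```

Consistent. Seat TCP height ≈ 0.068+0.0035; descend to ~0.075.

{"fn": "send_rows", "kwargs": {
  "steps": [
    [0,-0.2,0.2,0,0.0005,0.014,1],
    [0,-0.2,0.2,0,0.0005,0.014,1],
    [0,-0.2,0.1,0,0.0005,0.012,1],
    [0,0,0,0,0.0005,0.01,1],
    [0,0,0,0,0,0.006,1],
    [0,0,0,0,0,0.003,1],
    [0,0,0,0,0,0.001,1],
    [0,0,0,0,0,0,1],
    [0,0,0,0,0,0,1],
    [0,0,0,0,0,0,1]
  ]
}}

```text
time: 17.6
ee_pos: [0.5763, -0.0879, 0.0817]
eef_rot: [-0.009, 1.0, 0.001, -0.002]
ft_force: [-0.4, 0.1, -5.0]
width: 0.0475
```

```bash
python3 - <<'E'
from h import *
st()
plan([.58,-.0915,.0735],180.95,5,1)
E
```

```text
t 17.6 p [ 0.5763 -0.0879  0.0817] yaw -178.97 z [-0.004  0.003 -1.   ] w 0.0475 F [-0.4  0.1 -5. ] q [-0.41  0.43  0.6   1.77 -0.28  1.03  1.88]
dist/row 0.0019347370378224183 deg/row 0.05711346701938187
[0.03, -0.05, 0.02, -0.0007, -0.0007, 0.0016, 1.0],
[0.03, -0.05, 0.02, -0.0007, -0.0007, 0.0016, 1.0],
[0.03, -0.05, 0.02, -0.0007, -0.0007, 0.0016, 1.0],
[0.03, -0.05, 0.02, -0.0007, -0.0007, 0.0016, 1.0],
[0.03, -0.05, 0.02, -0.0007, -0.0007, 0.0016, 1.0],
```

{"fn": "send_rows", "kwargs": {
  "steps": [
    [0,0,0,-0.001,-0.001,0.002,1],
    [0,0,0,-0.001,-0.001,0.002,1],
    [0,0,0,-0.001,-0.001,0.002,1],
    [0,0,0,-0.0005,0,0.002,1],
    [0,0,0,0,0,0.0005,1],
    [0,0,0,0,0,0,1],
    [0,0,0,0,0,0,0],
    [0,0,0,0,0,0,-0.2],
    [0,0,0,0,0,0,-0.4],
    [0,0,0,0,0,0,-0.6]
  ]
}}

```text
time: 18.6
ee_pos: [0.5817, -0.0914, 0.0742]
eef_rot: [-0.009, 1.0, 0.001, -0.0]
ft_force: [0.5, 0.2, 0.8]
width: 0.0609
```

```bash
python3 - <<'E'
from h import *
p,d,P=snap("wrist","w10"); cv2.imwrite("pics/w10.png",p); st()
E
```

```text
t 18.65 p [ 0.5818 -0.0915  0.0742] yaw -178.98 z [-0.     0.002 -1.   ] w 0.0642 F [ 0.  -0.2  0.7] q [-0.4   0.45  0.6   1.77 -0.3   1.02  1.9 ]
```

View pics/w10.png

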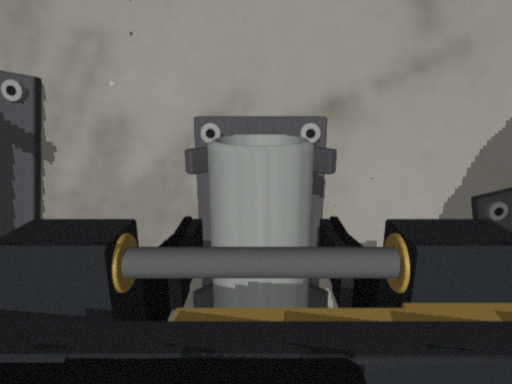

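{"fn": "send_rows", "kwargs": {
  "steps": [
    [0,0,0,0,0,0,-1],
    [0,0,0,0,0,0,-1],
    [0,0,0,0,0,-0.005,-1],
    [0,0,0,0,0,-0.015,-1],
    [0,0,0,0,0,-0.025,-1],
    [0,0,0,0,0,-0.025,-1],
    [0,0,0,0,0,-0.025,-1],
    [0,0,0,0,0,-0.015,-1],
    [0,0,0,0,0,-0.005,-1],
    [0,0,0,0,0,0,-1]
  ]
}}

```text
time: 19.65
ee_pos: [0.5823, -0.0928, 0.2009]
eef_rot: [-0.008, 1.0, 0.001, 0.002]
ft_force: [0.3, 0.4, -0.0]
width: 0.0872
```

```bash
python3 - <<'E'
from h import *
st(); snap("wrist","w11"); import meas; meas.meas("w11")
plan([.4438,.1653,.15],186.6,9,-1)
E
```

```text
t 19.65 p [ 0.5823 -0.0928  0.2009] yaw -179.07 z [ 0.004  0.002 -1.   ] w 0.0872 F [ 0.3  0.4 -0. ] q [-0.45  0.31  0.65  1.65 -0.2   1.25  1.83]
table z 0.0003
p60 few
p48 few
p34 few
p21 few
c60 few 0
c48 end [ 0.5306 -0.0928] seat [ 0.4716 -0.0938] yaw 0.94 z 0.0683 len 0.1544 rms 0.0011 6877
   plate 589.3966674804688 -55.955848693847656 73.74861907958984 12.039292335510254 0.5258908867835999
c34 end [ 0.504  -0.2728] seat [ 0.4458 -0.2635] yaw -9.07 z 0.0577 len 0.1127 rms 0.0008 4501
   plate 583.7490234375 -278.80633544921875 72.16958618164062 176.27308654785156 81.2580795288086
c21 few 8
dist/row 0.0330199223333195 deg/row 0.6309636882308194
[0.01, 0.02, -0.63, 0.0149, 0.0289, 0.0056, -1.0],
[0.01, 0.02, -0.63, 0.0146, 0.0291, 0.0056, -1.0],
[0.01, 0.02, -0.63, 0.0143, 0.0292, 0.0056, -1.0],
[0.01, 0.02, -0.63, 0.014, 0.0294, 0.0056, -1.0],
[0.01, 0.02, -0.63, 0.0136, 0.0295, 0.0056, -1.0],
[0.01, 0.02, -0.63, 0.0133, 0.0297, 0.0056, -1.0],
[0.01, 0.02, -0.63, 0.013, 0.0298, 0.0056, -1.0],
[0.01, 0.02, -0.63, 0.0126, 0.03, 0.0056, -1.0],
[0.01, 0.02, -0.63, 0.0123, 0.0301, 0.0056, -1.0],
```

{"fn": "send_rows", "kwargs": {
  "steps": [
    [0,0,-0.6,0.015,0.029,0.003,-1],
    [0,0,-0.6,0.0145,0.029,0.003,-1],
    [0,0,-0.6,0.0145,0.029,0.003,-1],
    [0,0,-0.6,0.014,0.0295,0.003,-1],
    [0,0,-0.6,0.0135,0.0295,0.005,-1],
    [0,0,-0.6,0.0135,0.0295,0.005,-1],
    [0,0,-0.6,0.013,0.03,0.006,-1],
    [0,0,-0.6,0.0125,0.029,0.006,-1],
    [0,0,-0.6,0.011,0.025,0.006,-1],
    [0,0,0,0,0,0,-1]
  ]
}}

```text
time: 20.7
ee_pos: [0.4349, 0.166, 0.1501]
eef_rot: [-0.056, 0.998, -0.003, -0.004]
ft_force: [0.5, -0.2, 0.1]
width: 0.0869
```

```bash
python3 - <<'E'
from h import *
p,d,P=snap("wrist","w12"); st();cv2.imwrite("pics/w12.png",p); import meas; meas.meas("w12")
plan([.4438,.1653,.075],186.6,6,-1)
E
```

```text
t 20.75 p [0.4359 0.1643 0.1504] yaw -173.66 z [-0.007 -0.006 -1.   ] w 0.087 F [-0.7 -0.5 -0.4] q [-0.87  0.05  0.43  1.99 -0.02  1.11  1.25]
table z 0.0001
p60 mid [0.4358 0.1638] yaw 6.62 z 0.0302 len 0.0825 rms 0.0006 7764
p48 few
p34 few
p21 mid [0.3839 0.3344] yaw 1.43 z 0.011 len 0.0968 rms 0.0007 3398
c60 few 0
c48 few 0
c34 few 0
c21 few 0
dist/row 0.012641940310157562 deg/row 0.10054713523953109
[-0.05, -0.08, -0.04, -0.0014, 0.0001, 0.0126, -1.0],
[-0.05, -0.08, -0.04, -0.0014, 0.0001, 0.0126, -1.0],
[-0.05, -0.08, -0.04, -0.0014, 0.0001, 0.0126, -1.0],
[-0.05, -0.08, -0.04, -0.0014, 0.0, 0.0126, -1.0],
[-0.05, -0.08, -0.04, -0.0014, 0.0, 0.0126, -1.0],
[-0.05, -0.08, -0.04, -0.0013, 0.0, 0.0126, -1.0],
```

View pics/w12.png

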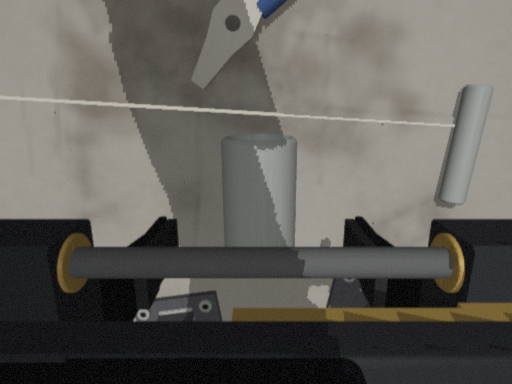

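{"fn": "send_rows", "kwargs": {
  "steps": [
    [0,0,0,-0.001,0,0.012,-1],
    [0,0,0,-0.001,0,0.012,-1],
    [0,0,0,-0.001,0,0.012,-1],
    [0,0,0,-0.001,0,0.012,-1],
    [0,0,0,-0.001,0,0.008,-1],
    [0,0,0,-0.001,0,0.004,-1],
    [0,0,0,0,0,0,-1],
    [0,0,0,0,0,0,-1],
    [0,0,0,0,0,0,-1],
    [0,0,0,0,0,0,-1]
  ]
}}

```text
time: 21.75
ee_pos: [0.4434, 0.16, 0.0839]
eef_rot: [-0.052, 0.999, -0.004, -0.004]
ft_force: [0.2, 0.3, -0.2]
width: 0.0871
```

```bash
python3 - <<'E'
from h import *
st()
plan([.4438,.165,.034],186.6,8,-1)
E
```

```text
t 21.75 p [0.4434 0.16   0.0839] yaw -174.06 z [-0.008 -0.009 -1.   ] w 0.0871 F [ 0.2  0.3 -0.2] q [-0.85  0.16  0.44  2.04 -0.08  0.96  1.3 ]
dist/row 0.006273257448268012 deg/row 0.11925581990468748
[-0.06, -0.07, -0.08, -0.0002, 0.0007, 0.0062, -1.0],
[-0.06, -0.07, -0.08, -0.0002, 0.0007, 0.0062, -1.0],
[-0.06, -0.07, -0.08, -0.0002, 0.0007, 0.0062, -1.0],
[-0.06, -0.07, -0.08, -0.0002, 0.0006, 0.0062, -1.0],
[-0.06, -0.07, -0.08, -0.0001, 0.0006, 0.0062, -1.0],
[-0.06, -0.07, -0.08, -0.0001, 0.0006, 0.0062, -1.0],
[-0.06, -0.07, -0.08, -0.0001, 0.0006, 0.0062, -1.0],
[-0.06, -0.07, -0.08, -0.0001, 0.0006, 0.0062, -1.0],
```

{"fn": "send_rows", "kwargs": {
  "steps": [
    [-0.1,-0.1,-0.1,0,0.002,0.001,-1],
    [-0.1,-0.1,-0.1,0,0.002,0.004,-1],
    [-0.1,-0.1,-0.1,0,0.0015,0.006,-1],
    [0,0,-0.1,0,0.0007,0.007,-1],
    [0,0,0,0,0.0007,0.007,-1],
    [0,0,0,0,0.0006,0.007,-1],
    [0,0,0,0,0.0006,0.007,-1],
    [0,0,0,0,0.0005,0.006,-1],
    [0,0,0,0,0,0.003,-1],
    [0,0,0,0,0,0,-1]
  ]
}}

```text
time: 22.75
ee_pos: [0.4419, 0.1694, 0.0314]
eef_rot: [-0.056, 0.998, -0.001, -0.002]
ft_force: [-0.4, -0.8, -0.2]
width: 0.0871
```

```bash
python3 - <<'E'
from h import *
st()
plan([.4438,.165,.034],186.6,3,-1)
E
```

```text
t 22.75 p [0.4419 0.1694 0.0314] yaw -173.59 z [-0.003 -0.002 -1.   ] w 0.0871 F [-0.4 -0.8 -0.2] q [-0.84  0.25  0.41  2.08 -0.13  0.84  1.34]
dist/row 0.0018223003431880195 deg/row 0.10129380837928313
[-0.04, -0.07, -0.06, -0.0005, -0.0015, -0.0009, -1.0],
[-0.04, -0.07, -0.06, -0.0005, -0.0015, -0.0009, -1.0],
[-0.04, -0.07, -0.06, -0.0005, -0.0015, -0.0009, -1.0],
```

{"fn": "send_rows", "kwargs": {
  "steps": [
    [0,0,0,-0.0005,-0.0015,0,-1],
    [0,0,0,-0.0005,-0.0015,0,-1],
    [0,0,0,-0.0005,-0.001,0,-0.8],
    [0,0,0,0,0,0,1],
    [0,0,0,0,0,0,1],
    [0,0,0,0,0,0,1],
    [0,0,0,0,0,0,1],
    [0,0,0,0,0,0,1],
    [0,0,0,0,0,0,1],
    [0,0,0,0,0,0,1]
  ],
  "force": 35
}}

```text
time: 23.75
ee_pos: [0.4448, 0.1654, 0.0324]
eef_rot: [-0.056, 0.998, -0.001, -0.001]
ft_force: [0.3, -0.1, -0.0]
width: 0.0599
```

{"fn": "send_rows", "kwargs": {
  "steps": [
    [0,0,0,0,0,-0.01,1],
    [0,0,0,0,0,-0.02,1],
    [0,0,0,0,0,-0.02,1],
    [0,0,0,0,0,-0.02,1],
    [0,0,0,0,0,-0.02,1],
    [0,0,0,0,0,-0.015,1],
    [0,0,0,0,0,-0.015,1],
    [0,0,0,0,0,-0.005,1],
    [0,0,0,0,0,0,1],
    [0,0,0,0,0,0,1]
  ]
}}

```text
time: 24.75
ee_pos: [0.4403, 0.1628, 0.1617]
eef_rot: [-0.055, 0.998, -0.003, -0.006]
ft_force: [0.3, 0.4, -4.9]
width: 0.0596
```

```bash
python3 - <<'E'
from h import *
st()
plan([.5652,.2867,.16],176,9,1)
E
```

```text
t 24.75 p [0.4403 0.1628 0.1617] yaw -173.69 z [-0.011 -0.007 -1.   ] w 0.0596 F [ 0.3  0.4 -4.9] q [-0.87  0.05  0.44  1.97 -0.02  1.14  1.25]
dist/row 0.019548243295494105 deg/row 1.1487202420004128
[-0.04, -0.07, 1.15, -0.0153, 0.0122, -0.0001, 1.0],
[-0.04, -0.07, 1.15, -0.0151, 0.0125, -0.0, 1.0],
[-0.04, -0.07, 1.15, -0.0148, 0.0128, -0.0, 1.0],
[-0.04, -0.07, 1.15, -0.0145, 0.0131, 0.0, 1.0],
[-0.04, -0.07, 1.15, -0.0143, 0.0133, 0.0001, 1.0],
[-0.04, -0.07, 1.15, -0.014, 0.0136, 0.0001, 1.0],
[-0.04, -0.07, 1.15, -0.0137, 0.0139, 0.0001, 1.0],
[-0.04, -0.07, 1.15, -0.0135, 0.0142, 0.0001, 1.0],
[-0.04, -0.07, 1.15, -0.0132, 0.0144, 0.0002, 1.0],
```

{"fn": "send_rows", "kwargs": {
  "steps": [
    [0,0,1.1,-0.0155,0.012,0,1],
    [0,0,1.1,-0.0155,0.0125,0,1],
    [0,0,1.1,-0.015,0.013,0,1],
    [0,0,1.1,-0.015,0.013,0,1],
    [0,0,1.1,-0.015,0.0135,0,1],
    [0,0,1.1,-0.0145,0.0135,0,1],
    [0,0,1.1,-0.014,0.014,0,1],
    [0,0,1.1,-0.014,0.014,0,1],
    [0,0,1,-0.012,0.013,0,1],
    [0,0,0,0,0,0,1]
  ]
}}

```text
time: 25.75
ee_pos: [0.566, 0.2874, 0.1447]
eef_rot: [0.034, 0.999, -0.01, -0.013]
ft_force: [0.2, -0.2, -5.8]
width: 0.059
```

```bash
python3 - <<'E'
from h import *
p,d,P=snap("wrist","w13"); st();cv2.imwrite("pics/w13.png",p)
plan([.566,.2867,.095],176,6,1)
E
```

```text
t 25.8 p [0.5653 0.2863 0.1445] yaw 176.1 z [-0.028 -0.019 -0.999] w 0.0594 F [-0.6 -0.1 -6.6] q [-0.86  0.46  0.43  1.54 -0.19  1.22  1.1 ]
dist/row 0.008253677283851105 deg/row 0.32838858765078166
[-0.2, -0.26, 0.02, -0.0003, 0.0002, 0.0082, 1.0],
[-0.2, -0.26, 0.02, -0.0003, 0.0002, 0.0082, 1.0],
[-0.2, -0.26, 0.02, -0.0003, 0.0002, 0.0082, 1.0],
[-0.2, -0.26, 0.02, -0.0002, 0.0002, 0.0082, 1.0],
[-0.2, -0.26, 0.02, -0.0002, 0.0001, 0.0083, 1.0],
[-0.2, -0.26, 0.02, -0.0001, 0.0001, 0.0083, 1.0],
```

View pics/w13.png

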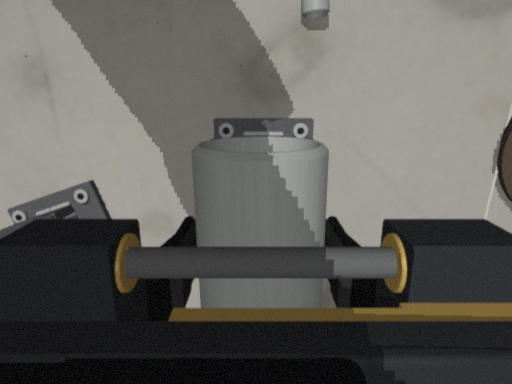

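```bash
python3 - <<'E'
from h import *
p,d,P=load("w13")
b=(ray(226.5,130.5,.008,P)+ray(301,130.5,.008,P))/2; e=np.array([.6240,.2826])
a=e-b[:2];print(b,"yaw",np.degrees(np.arctan2(a[1],a[0])),"seat",e-.059*a/np.linalg.norm(a))
E
```

```text
[0.51965645 0.29013401 0.008     ] yaw -4.129810577700846 seat [0.5651532  0.28684897]
```

{"fn": "send_rows", "kwargs": {
  "steps": [
    [-0.3,-0.3,0,0,0,0.008,1],
    [-0.3,-0.3,0,0,0,0.01,1],
    [-0.3,-0.3,0,0,0,0.01,1],
    [-0.2,-0.3,0,0,0,0.01,1],
    [-0.1,-0.3,0,0,0,0.006,1],
    [0,-0.1,0,0,0,0.003,1],
    [0,0,0,0,0,0,1],
    [0,0,0,0,0,0,1],
    [0,0,0,0,0,0,1],
    [0,0,0,0,0,0,1]
  ]
}}

```text
time: 26.8
ee_pos: [0.5623, 0.283, 0.0918]
eef_rot: [0.034, 0.999, -0.0, 0.0]
ft_force: [-0.2, -1.1, -5.0]
width: 0.0595
```

```bash
python3 - <<'E'
from h import *
p,d,P=snap("wrist","w14"); st();cv2.imwrite("pics/w14.png",p)
plan([.566,.2867,.0815],176,5,1)
E
```

```text
t 26.85 p [0.5624 0.283  0.0918] yaw 176.05 z [ 0.    -0.001 -1.   ] w 0.0597 F [-0.1 -0.1 -4.7] q [-0.86  0.48  0.42  1.63 -0.21  1.07  1.12]
dist/row 0.002312656041391155 deg/row 0.013197181467490104
[-0.01, 0.01, 0.01, -0.0007, 0.0008, 0.0021, 1.0],
[-0.01, 0.01, 0.01, -0.0007, 0.0008, 0.0021, 1.0],
[-0.01, 0.01, 0.01, -0.0007, 0.0008, 0.0021, 1.0],
[-0.01, 0.01, 0.01, -0.0007, 0.0008, 0.0021, 1.0],
[-0.01, 0.01, 0.01, -0.0007, 0.0008, 0.0021, 1.0],
```

View pics/w14.png

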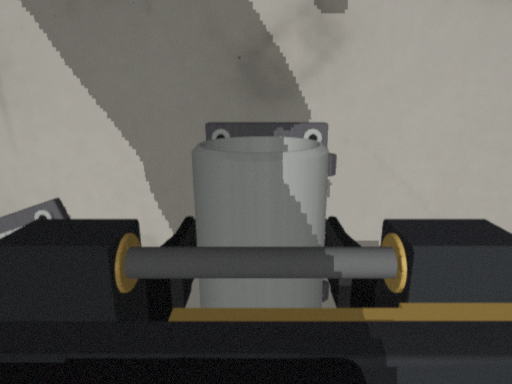

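{"fn": "send_rows", "kwargs": {
  "steps": [
    [0,0,0,-0.001,0.001,0.001,1],
    [0,0,0,-0.001,0.001,0.002,1],
    [0,0,0,-0.001,0.001,0.003,1],
    [0,0,0,0,0.0005,0.003,1],
    [0,0,0,0,0,0.001,1],
    [0,0,0,0,0,0,1],
    [0,0,0,0,0,0,1],
    [0,0,0,0,0,0,-0.2],
    [0,0,0,0,0,0,-0.5],
    [0,0,0,0,0,0,-1]
  ]
}}

```text
time: 27.85
ee_pos: [0.5669, 0.2872, 0.0823]
eef_rot: [0.034, 0.999, 0.0, 0.001]
ft_force: [0.6, 0.5, 0.4]
width: 0.0673
```

```bash
python3 - <<'E'
from h import *
p,d,P=snap("wrist","w15"); st();cv2.imwrite("pics/w15.png",p)
E
```

```text
t 27.9 p [0.567  0.2872 0.0824] yaw 176.05 z [ 0.003  0.001 -1.   ] w 0.0707 F [0.5 0.  0.5] q [-0.86  0.5   0.41  1.62 -0.22  1.06  1.12]
```

View pics/w15.png

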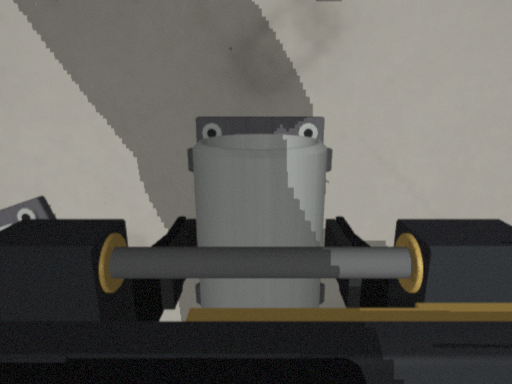

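{"fn": "send_rows", "kwargs": {
  "steps": [
    [0,0,0,0,0,0,-1],
    [0,0,0,0,0,0,-1],
    [0,0,0,0,0,-0.005,-1],
    [0,0,0,0,0,-0.015,-1],
    [0,0,0,0,0,-0.025,-1],
    [0,0,0,0,0,-0.03,-1],
    [0,0,0,0,0,-0.03,-1],
    [0,0,0,0,0,-0.03,-1],
    [0,0,0,0,0,-0.015,-1],
    [0,0,0,0,0,0,-1]
  ]
}}

```text
time: 28.9
ee_pos: [0.5675, 0.2865, 0.2476]
eef_rot: [0.035, 0.999, 0.002, 0.004]
ft_force: [0.5, 0.0, 0.9]
width: 0.087
```

```bash
python3 - <<'E'
from h import *
p,d,P=snap("wrist","w16"); st();import meas; meas.meas("w16")
plan([.72,.13,.30],194,9,-1)
E
```

```text
t 28.95 p [0.5673 0.2864 0.2465] yaw 175.98 z [ 0.008  0.004 -1.   ] w 0.087 F [ 1.   0.6 -0.1] q [-0.88  0.36  0.45  1.45 -0.16  1.36  1.08]
table z 0.0001
p60 few
p48 few
p34 few
p21 mid [0.4207 0.3356] yaw 1.86 z 0.0107 len 0.0268 rms 0.0007 611
c60 end [0.5164 0.2898] seat [0.4575 0.2937] yaw -3.87 z 0.0766 len 0.1812 rms 0.0007 6201
   plate 573.5565795898438 246.41371154785156 5.583955764770508 71.98127746582031 86.07683563232422
c48 few 0
c34 few 0
c21 end [0.583  0.0661] seat [0.5297 0.0408] yaw 25.4 z 0.0491 len 0.1812 rms 0.0011 210
   plate 609.3228759765625 112.53384399414062 67.24099731445312 101.48997497558594 34.78354263305664
dist/row 0.02500683895696131 deg/row 2.0027579258142154
[0.02, 0.05, -2.0, -0.0182, -0.0161, -0.0059, -1.0],
[0.02, 0.05, -2.0, -0.0176, -0.0168, -0.0059, -1.0],
[0.02, 0.05, -2.0, -0.017, -0.0174, -0.0059, -1.0],
[0.02, 0.05, -2.0, -0.0164, -0.0179, -0.0059, -1.0],
[0.02, 0.05, -2.0, -0.0157, -0.0185, -0.0059, -1.0],
[0.02, 0.05, -2.0, -0.0151, -0.019, -0.0059, -1.0],
[0.02, 0.05, -2.0, -0.0144, -0.0196, -0.0059, -1.0],
[0.02, 0.05, -2.0, -0.0137, -0.0201, -0.0059, -1.0],
[0.02, 0.05, -2.0, -0.013, -0.0205, -0.0059, -1.0],
```

{"fn": "send_rows", "kwargs": {
  "steps": [
    [0,0,-2,-0.018,-0.016,-0.006,-1],
    [0,0,-2,-0.0175,-0.017,-0.006,-1],
    [0,0,-2,-0.017,-0.0175,-0.006,-1],
    [0,0,-2,-0.0165,-0.018,-0.006,-1],
    [0,0,-2,-0.0155,-0.0185,-0.006,-1],
    [0,0,-2,-0.015,-0.019,-0.006,-1],
    [0,0,-2,-0.0145,-0.0195,-0.006,-1],
    [0,0,-2,-0.0135,-0.02,-0.006,-1],
    [0,0,-2,-0.013,-0.0205,-0.006,-1],
    [0,0,0,0,0,0,-1]
  ]
}}

```text
time: 29.95
ee_pos: [0.7211, 0.1253, 0.29]
eef_rot: [-0.13, 0.992, -0.0, -0.005]
ft_force: [0.5, -0.0, -0.2]
width: 0.087
```

```bash
python3 - <<'E'
from h import *
p,d,P=snap("wrist","w17"); st();snap("wrist","w18"); st();cv2.imwrite("pics/w17.png",p)
for tag in("w17","w18"):
    p,d,P=load(tag);C=cloud(d,P);g=p.mean(-1)
    m=(d>0)&(np.hypot(C[...,0]-.69,C[...,1]-.122)<.06)&(C[...,2]>.0525)&(C[...,2]<.064)
    for th in (0,60,80,95):
        q=C[m&(g>th)]
        if len(q)<50: continue
        c0=q[:,:2].mean(0); o,a,y,z,lo,hi,rs,k=cyl(q,.01065,.049,13,c0)
        print(tag,th,"end",(o+a*lo).round(4),"seat",(o+a*(lo-.059)).round(4),"yaw",round(y,2),"z",z.round(4),"len",(hi-lo).round(4),"rms",rs.round(4),k)
E
```

```text
t 30.0 p [0.7202 0.1271 0.2896] yaw -165.04 z [-0.01 -0.   -1.  ] w 0.0867 F [-0.4  0.4 -0.4] q [-0.49  0.6   0.45  1.04 -0.25  1.56  1.73]
t 30.05 p [0.7196 0.1289 0.2897] yaw -164.96 z [-0.01   0.001 -1.   ] w 0.0872 F [ 0.1  0.3 -1. ] q [-0.49  0.6   0.45  1.04 -0.25  1.56  1.73]
w17 0 end [0.6747 0.1236] seat [0.6172 0.1104] yaw 12.9 z 0.0502 len 0.0733 rms 0.0017 1137
w17 60 end [0.6519 0.1037] seat [0.5975 0.0807] yaw 22.94 z 0.0504 len 0.1008 rms 0.0025 1183
w17 80 end [0.6752 0.122 ] seat [0.6183 0.1063] yaw 15.45 z 0.0495 len 0.0732 rms 0.0015 1120
w17 95 end [0.675  0.1225] seat [0.618  0.1075] yaw 14.77 z 0.0495 len 0.0732 rms 0.0015 990
w18 0 end [0.6752 0.1232] seat [0.6178 0.1095] yaw 13.42 z 0.0502 len 0.0729 rms 0.0016 1138
w18 60 end [0.6524 0.1036] seat [0.5981 0.0805] yaw 23.03 z 0.0504 len 0.1008 rms 0.0026 1180
w18 80 end [0.6754 0.1225] seat [0.6184 0.1073] yaw 14.87 z 0.0495 len 0.0729 rms 0.0015 1119
w18 95 end [0.6754 0.1227] seat [0.6183 0.1078] yaw 14.57 z 0.0495 len 0.0729 rms 0.0015 1000
```

View pics/w17.png

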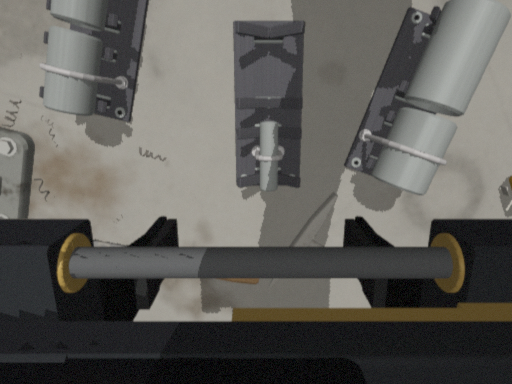

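```bash
python3 - <<'E'
from h import *
p,d,P=load("w17")
print("end top",ray(269,121.5,.0597,P),"end far",ray(268.5,190,.0597,P))
t=(ray(234,22,.008,P)+ray(304,22,.008,P))/2; b=(ray(236.5,187,.008,P)+ray(300,187,.008,P))/2
print(t,b,np.linalg.norm(t-b)); a=(b-t)[:2]; print(np.degrees(np.arctan2(a[1],a[0])))
cv2.imwrite("pics/w17c.png",cv2.resize(p[0:200,210:330],(360,600)))
E
```

```text
end top [0.67425222 0.12243433 0.0597    ] end far [0.75059459 0.14264966 0.0597    ]
[0.56562876 0.09425725 0.008     ] [0.75987367 0.14620507 0.008     ] 0.20107128395720322
14.972491595853873
```

View pics/w17c.png

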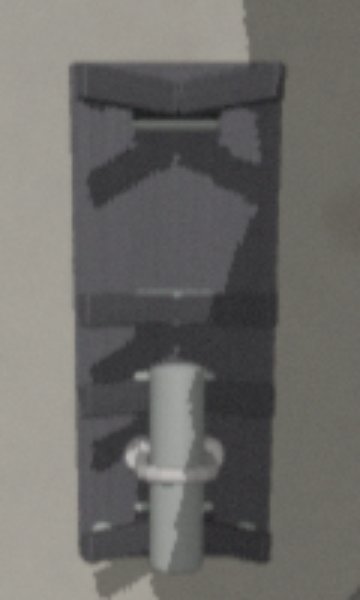

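```bash
python3 - <<'E'
from h import *
st();plan([.3839,.3344,.14],181.4,10,-1)
E
```

```text
t 30.05 p [0.7196 0.1289 0.2897] yaw -164.96 z [-0.01   0.001 -1.   ] w 0.0872 F [ 0.1  0.3 -1. ] q [-0.49  0.6   0.45  1.04 -0.25  1.56  1.73]
dist/row 0.04211500873382136 deg/row 1.36505817823233
[0.01, -0.06, 1.36, 0.0269, 0.0285, 0.0153, -1.0],
[0.01, -0.06, 1.36, 0.0276, 0.0279, 0.0153, -1.0],
[0.01, -0.06, 1.36, 0.0283, 0.0272, 0.0153, -1.0],
[0.01, -0.06, 1.36, 0.029, 0.0265, 0.0152, -1.0],
[0.01, -0.06, 1.36, 0.0296, 0.0258, 0.0152, -1.0],
[0.01, -0.06, 1.36, 0.0302, 0.0251, 0.0152, -1.0],
[0.01, -0.06, 1.36, 0.0308, 0.0244, 0.0151, -1.0],
[0.01, -0.06, 1.36, 0.0314, 0.0237, 0.0151, -1.0],
[0.01, -0.06, 1.36, 0.032, 0.0229, 0.015, -1.0],
[0.01, -0.06, 1.36, 0.0325, 0.0221, 0.015, -1.0],
```

{"fn": "send_rows", "kwargs": {
  "steps": [
    [0,0,1.3,0.027,0.0285,0.002,-1],
    [0,0,1.4,0.0275,0.028,0.002,-1],
    [0,0,1.4,0.0285,0.027,0.008,-1],
    [0,0,1.4,0.029,0.0265,0.014,-1],
    [0,0,1.4,0.0295,0.026,0.018,-1],
    [0,0,1.4,0.03,0.025,0.02,-1],
    [0,0,1.4,0.031,0.0245,0.02,-1],
    [0,0,1.4,0.0315,0.0235,0.02,-1],
    [0,0,1.4,0.032,0.023,0.02,-1],
    [0,0,1.2,0.026,0.018,0.012,-1]
  ]
}}

```text
time: 31.05
ee_pos: [0.3668, 0.3438, 0.147]
eef_rot: [-0.012, 1.0, 0.001, -0.008]
ft_force: [-0.0, 0.6, -0.3]
width: 0.0872
```

{"fn": "send_rows", "kwargs": {
  "steps": [
    [0,0,0,0,0,0,-1],
    [0,0,0,0,0,0,-1],
    [0,0,0,0,0,0,-1],
    [0,0,0,0,0,0,-1],
    [0,0,0,0,0,0,-1],
    [0,0,0,0,0,0,-1],
    [0,0,0,0,0,0,-1],
    [0,0,0,0,0,0,-1],
    [0,0,0,0,0,0,-1],
    [0,0,0,0,0,0,-1]
  ]
}}

```text
time: 32.05
ee_pos: [0.3621, 0.3452, 0.1459]
eef_rot: [-0.015, 1.0, 0.001, -0.009]
ft_force: [-1.0, -0.4, -1.0]
width: 0.0871
```

```bash
python3 - <<'E'
from h import *
p,d,P=snap("wrist","w19"); st();cv2.imwrite("pics/w19.png",p); import meas; meas.meas("w19")
plan([.3839,.3344,.04],181.4,8,-1)
E
```

```text
t 32.1 p [0.3621 0.3452 0.1458] yaw -178.31 z [-0.019  0.001 -1.   ] w 0.0871 F [ 0.2  1.  -0.3] q [-1.12  0.14  0.3   1.91 -0.06  1.11  0.81]
table z 0.0002
p60 few
p48 few
p34 few
p21 mid [0.3753 0.3342] yaw 1.49 z 0.0108 len 0.0811 rms 0.0006 2244
c60 few 0
c48 few 0
c34 few 0
c21 few 0
dist/row 0.013576682138995197 deg/row 0.13890378922327573
[0.01, -0.13, 0.04, -0.0029, -0.0015, 0.0132, -1.0],
[0.01, -0.13, 0.04, -0.0029, -0.0014, 0.0132, -1.0],
[0.01, -0.13, 0.04, -0.0029, -0.0014, 0.0132, -1.0],
[0.01, -0.13, 0.04, -0.0028, -0.0014, 0.0132, -1.0],
[0.01, -0.13, 0.04, -0.0028, -0.0014, 0.0132, -1.0],
[0.01, -0.13, 0.04, -0.0028, -0.0014, 0.0132, -1.0],
[0.01, -0.13, 0.04, -0.0028, -0.0014, 0.0132, -1.0],
[0.01, -0.13, 0.04, -0.0027, -0.0014, 0.0132, -1.0],
```

View pics/w19.png

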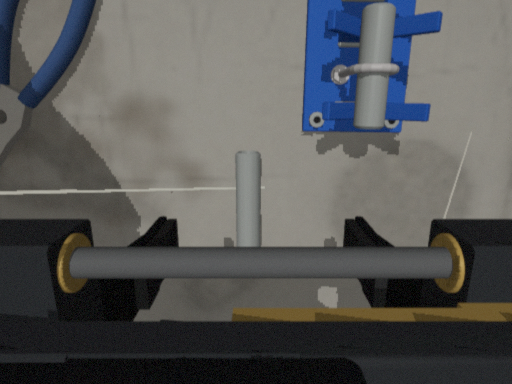

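```bash
python3 - <<'E'
from h import *
p,d,P=load("w19"); C=cloud(d,P); m=(p[...,0].astype(int)-p[...,2]>60)&(d>0)&(np.arange(512)[None]>290)
print(C[m].max(0),C[m].min(0)); print(ray(370,128,.05,P))
E
```

```text
[0.31544822 0.46251543 0.06815148] [0.2131494  0.37762581 0.00558141]
[0.30945677 0.42228954 0.05      ]
```

{"fn": "send_rows", "kwargs": {
  "steps": [
    [0,-0.1,0,-0.003,-0.0015,0.011,-1],
    [0,-0.1,0,-0.003,-0.0015,0.013,-1],
    [0,-0.1,0,-0.003,-0.0015,0.013,-1],
    [0,-0.1,0,-0.003,-0.001,0.013,-1],
    [0,-0.1,0,-0.003,-0.001,0.013,-1],
    [0,-0.1,0,-0.003,-0.001,0.013,-1],
    [0,-0.1,0,-0.002,-0.001,0.012,-1],
    [0,0,0,0,0,0.005,-1],
    [0,0,0,0,0,0,-1],
    [0,0,0,0,0,0,-1]
  ]
}}

```text
time: 33.1
ee_pos: [0.3814, 0.3339, 0.041]
eef_rot: [-0.014, 1.0, -0.002, -0.004]
ft_force: [0.7, 0.1, 0.7]
width: 0.0871
```

```bash
python3 - <<'E'
from h import *
st()
plan([.3839,.3344,.0195],181.4,5,-1)
E
```

```text
t 33.1 p [0.3814 0.3339 0.041 ] yaw -178.34 z [-0.008 -0.004 -1.   ] w 0.0871 F [0.7 0.1 0.7] q [-1.07  0.3   0.3   1.98 -0.12  0.89  0.89]
dist/row 0.004338402312908768 deg/row 0.11536870108991489
[-0.04, -0.1, 0.05, -0.0005, 0.0001, 0.0043, -1.0],
[-0.04, -0.1, 0.05, -0.0005, 0.0001, 0.0043, -1.0],
[-0.04, -0.1, 0.05, -0.0005, 0.0001, 0.0043, -1.0],
[-0.04, -0.1, 0.05, -0.0005, 0.0001, 0.0043, -1.0],
[-0.04, -0.1, 0.05, -0.0005, 0.0001, 0.0043, -1.0],
```

{"fn": "send_rows", "kwargs": {
  "steps": [
    [0,-0.1,0,-0.0005,0,0.004,-1],
    [0,-0.1,0,-0.0005,0,0.004,-1],
    [0,-0.1,0,-0.0005,0,0.004,-1],
    [0,-0.1,0,-0.0005,0,0.004,-1],
    [0,0,0,0,0,0.002,-1],
    [0,0,0,0,0,0,-1],
    [0,0,0,0,0,0,1],
    [0,0,0,0,0,0,1],
    [0,0,0,0,0,0,1],
    [0,0,0,0,0,0,1]
  ],
  "force": 20
}}

```text
time: 34.1
ee_pos: [0.3841, 0.3352, 0.0232]
eef_rot: [-0.015, 1.0, -0.0, 0.001]
ft_force: [0.3, -0.0, 0.6]
width: 0.0632
```

```bash
python3 - <<'E'
from h import *
st()
E
```

```text
t 34.1 p [0.3841 0.3352 0.0232] yaw -178.3 z [ 0.001 -0.001 -1.   ] w 0.0632 F [ 0.3 -0.   0.6] q [-1.07  0.33  0.29  1.99 -0.12  0.84  0.9 ]
```

{"fn": "send_rows", "kwargs": {
  "steps": [
    [0,0,0,0,0,0.002,1],
    [0,0,0,0,0,0.001,1],
    [0,0,0,0,0,0,1],
    [0,0,0,0,0,0,1],
    [0,0,0,0,0,0,1],
    [0,0,0,0,0,0,1],
    [0,0,0,0,0,0,1],
    [0,0,0,0,0,0,1],
    [0,0,0,0,0,0,1],
    [0,0,0,0,0,0,1]
  ]
}}

```text
time: 35.1
ee_pos: [0.3841, 0.3353, 0.02]
eef_rot: [-0.015, 1.0, -0.0, 0.001]
ft_force: [0.8, -0.4, -0.7]
width: 0.0207
```

```bash
python3 - <<'E'
from h import *
st()
E
```

```text
t 35.1 p [0.3841 0.3353 0.02  ] yaw -178.3 z [ 0.001 -0.    -1.   ] w 0.0207 F [ 0.8 -0.4 -0.7] q [-1.07  0.33  0.29  1.99 -0.13  0.83  0.9 ]
```

{"fn": "send_rows", "kwargs": {
  "steps": [
    [0,0,0,0,0,-0.01,1],
    [0,0,0,0,0,-0.02,1],
    [0,0,0,0,0,-0.025,1],
    [0,0,0,0,0,-0.025,1],
    [0,0,0,0,0,-0.025,1],
    [0,0,0,0,0,-0.025,1],
    [0,0,0,0,0,-0.015,1],
    [0,0,0,0,0,-0.005,1],
    [0,0,0,0,0,0,1],
    [0,0,0,0,0,0,1]
  ]
}}

```text
time: 36.1
ee_pos: [0.3829, 0.3333, 0.1791]
eef_rot: [-0.014, 1.0, -0.001, 0.0]
ft_force: [-0.4, -0.2, -1.6]
width: 0.0207
```

```bash
python3 - <<'E'
from h import *
st();plan([.617,.1073,.15],194.8,10,1)
E
```

```text
t 36.1 p [0.3829 0.3333 0.1791] yaw -178.38 z [ 0.    -0.002 -1.   ] w 0.0207 F [-0.4 -0.2 -1.6] q [-1.11  0.11  0.32  1.86 -0.04  1.17  0.83]
dist/row 0.03266944513149396 deg/row 1.3184924320926714
[-0.01, -0.0, -1.32, -0.0228, -0.0232, 0.003, 1.0],
[-0.01, -0.0, -1.32, -0.0222, -0.0238, 0.003, 1.0],
[-0.01, -0.0, -1.32, -0.0217, -0.0243, 0.003, 1.0],
[-0.01, -0.0, -1.32, -0.0211, -0.0248, 0.0029, 1.0],
[-0.01, -0.0, -1.32, -0.0205, -0.0252, 0.0029, 1.0],
[-0.01, -0.0, -1.32, -0.0199, -0.0257, 0.0029, 1.0],
[-0.01, -0.0, -1.32, -0.0193, -0.0262, 0.0029, 1.0],
[-0.01, -0.0, -1.32, -0.0187, -0.0266, 0.0029, 1.0],
[-0.01, -0.0, -1.32, -0.0181, -0.027, 0.0029, 1.0],
[-0.01, -0.0, -1.32, -0.0175, -0.0274, 0.0029, 1.0],
```

{"fn": "send_rows", "kwargs": {
  "steps": [
    [0,0,-1.3,-0.023,-0.023,0,1],
    [0,0,-1.3,-0.022,-0.024,0,1],
    [0,0,-1.3,-0.0215,-0.0245,0,1],
    [0,0,-1.3,-0.021,-0.025,0,1],
    [0,0,-1.3,-0.0205,-0.025,0,1],
    [0,0,-1.3,-0.02,-0.0255,0,1],
    [0,0,-1.3,-0.0195,-0.026,0.003,1],
    [0,0,-1.3,-0.0185,-0.0265,0.003,1],
    [0,0,-1.3,-0.017,-0.0265,0.003,1],
    [0,0,-1,-0.012,-0.02,0.002,1]
  ]
}}

```text
time: 37.1
ee_pos: [0.6103, 0.1081, 0.1559]
eef_rot: [-0.134, 0.991, -0.005, -0.008]
ft_force: [0.2, -0.6, -0.8]
width: 0.0206
```

```bash
python3 - <<'E'
from h import *
st();plan([.617,.1073,.095],194.8,8,1)
E
```

```text
t 37.1 p [0.6103 0.1081 0.1559] yaw -164.61 z [-0.015 -0.011 -1.   ] w 0.0206 F [ 0.2 -0.6 -0.8] q [-0.63  0.41  0.49  1.59 -0.2   1.2   1.74]
dist/row 0.007661331131418614 deg/row 0.15219945152625913
[-0.05, -0.12, 0.07, -0.0009, -0.0003, 0.0076, 1.0],
[-0.05, -0.12, 0.07, -0.0009, -0.0003, 0.0076, 1.0],
[-0.05, -0.12, 0.07, -0.0009, -0.0003, 0.0076, 1.0],
[-0.05, -0.12, 0.07, -0.0009, -0.0003, 0.0076, 1.0],
[-0.05, -0.12, 0.07, -0.0008, -0.0003, 0.0076, 1.0],
[-0.05, -0.12, 0.07, -0.0008, -0.0003, 0.0076, 1.0],
[-0.05, -0.12, 0.07, -0.0008, -0.0003, 0.0076, 1.0],
[-0.05, -0.12, 0.07, -0.0008, -0.0003, 0.0076, 1.0],
```

{"fn": "send_rows", "kwargs": {
  "steps": [
    [0,-0.2,0,-0.001,-0.0003,0.007,1],
    [0,-0.2,0,-0.001,-0.0003,0.008,1],
    [0,-0.2,0,-0.001,-0.0003,0.008,1],
    [0,-0.1,0.1,-0.001,-0.0003,0.008,1],
    [0,0,0.1,-0.001,0,0.008,1],
    [0,0,0.1,-0.001,0,0.008,1],
    [0,0,0.1,0,0,0.005,1],
    [0,0,0,0,0,0,1],
    [0,0,0,0,0,0,1],
    [0,0,0,0,0,0,1]
  ]
}}

```text
time: 38.1
ee_pos: [0.6138, 0.1081, 0.0951]
eef_rot: [-0.13, 0.991, -0.005, -0.005]
ft_force: [0.4, -0.4, -2.4]
width: 0.0208
```

```bash
python3 - <<'E'
from h import *
p,d,P=snap("wrist","w20"); st();cv2.imwrite("pics/w20.png",p)
plan([.617,.1073,.065],194.8,8,1)
E
```

```text
t 38.15 p [0.6139 0.1081 0.0952] yaw -165.05 z [-0.008 -0.011 -1.   ] w 0.0208 F [-0.1  0.5 -1.8] q [-0.62  0.48  0.47  1.64 -0.23  1.09  1.75]
dist/row 0.0037967698878288957 deg/row 0.0988917700374853
[-0.06, -0.08, 0.02, -0.0004, -0.0002, 0.0038, 1.0],
[-0.06, -0.08, 0.02, -0.0004, -0.0002, 0.0038, 1.0],
[-0.06, -0.08, 0.02, -0.0004, -0.0002, 0.0038, 1.0],
[-0.06, -0.08, 0.02, -0.0004, -0.0002, 0.0038, 1.0],
[-0.06, -0.08, 0.02, -0.0004, -0.0002, 0.0038, 1.0],
[-0.06, -0.08, 0.02, -0.0004, -0.0002, 0.0038, 1.0],
[-0.06, -0.08, 0.02, -0.0004, -0.0002, 0.0038, 1.0],
[-0.06, -0.08, 0.02, -0.0004, -0.0002, 0.0038, 1.0],
```

View pics/w20.png

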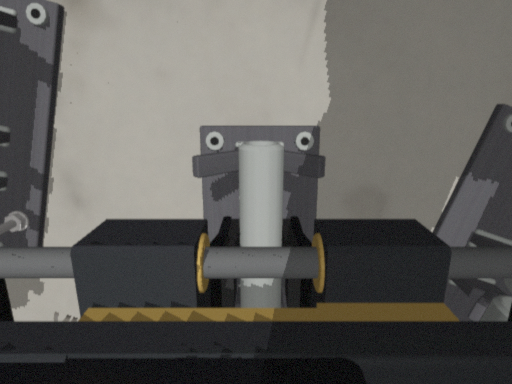

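{"fn": "send_rows", "kwargs": {
  "steps": [
    [-0.1,-0.1,0,-0.0005,0,0.005,1],
    [-0.1,-0.1,0,-0.0005,0,0.006,1],
    [-0.1,-0.1,0,-0.0005,0,0.006,1],
    [-0.1,-0.1,0,-0.0005,0,0.006,1],
    [0,0,0,-0.0005,0,0.004,1],
    [0,0,0,0,0,0.002,1],
    [0,0,0,0,0,0,1],
    [0,0,0,0,0,0,1],
    [0,0,0,0,0,0,1],
    [0,0,0,0,0,0,1]
  ]
}}

```text
time: 39.15
ee_pos: [0.6167, 0.1084, 0.0641]
eef_rot: [-0.13, 0.992, -0.0, -0.001]
ft_force: [0.3, -0.2, -1.3]
width: 0.0206
```

```bash
python3 - <<'E'
from h import *
p,d,P=snap("wrist","w21"); st();cv2.imwrite("pics/w21.png",p)
plan([.617,.1073,.060],194.8,4,1)
E
```

```text
t 39.2 p [0.6167 0.1084 0.0641] yaw -165.08 z [-0.002 -0.001 -1.   ] w 0.0205 F [ 0.4 -0.2 -2.4] q [-0.6   0.52  0.46  1.66 -0.26  1.03  1.77]
dist/row 0.0010527103052139703 deg/row 0.047794546475141274
[-0.01, -0.04, 0.03, -0.0, -0.0003, 0.001, 1.0],
[-0.01, -0.04, 0.03, -0.0, -0.0003, 0.001, 1.0],
[-0.01, -0.04, 0.03, -0.0, -0.0003, 0.001, 1.0],
[-0.01, -0.04, 0.03, -0.0, -0.0003, 0.001, 1.0],
```

View pics/w21.png

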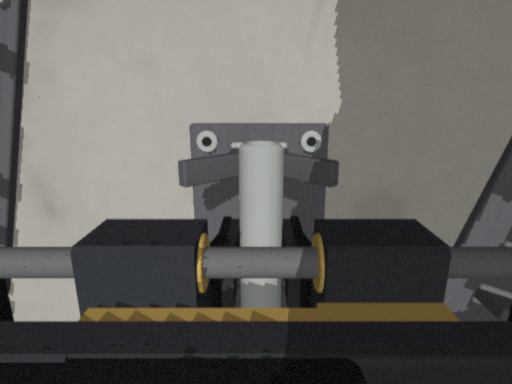

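{"fn": "send_rows", "kwargs": {
  "steps": [
    [0,0,0,0,-0.0004,0.001,1],
    [0,0,0,0,-0.0004,0.001,1],
    [0,0,0,0,-0.0004,0.001,1],
    [0,0,0,0,0,0.0005,1],
    [0,0,0,0,0,0,1],
    [0,0,0,0,0,0,1],
    [0,0,0,0,0,0,0.4],
    [0,0,0,0,0,0,0.2],
    [0,0,0,0,0,0,-0.2],
    [0,0,0,0,0,0,-0.5]
  ]
}}

```text
time: 40.2
ee_pos: [0.6178, 0.1073, 0.0612]
eef_rot: [-0.13, 0.992, -0.0, -0.0]
ft_force: [0.2, 0.2, 0.6]
width: 0.0424
```

```bash
python3 - <<'E'
from h import *
p,d,P=snap("wrist","w22"); st();cv2.imwrite("pics/w22.png",p)
E
```

```text
t 40.25 p [0.6178 0.1073 0.0612] yaw -165.07 z [-0.001 -0.    -1.   ] w 0.0461 F [ 0.3 -0.3 -0.8] q [-0.6   0.52  0.46  1.66 -0.26  1.02  1.78]
```

View pics/w22.png

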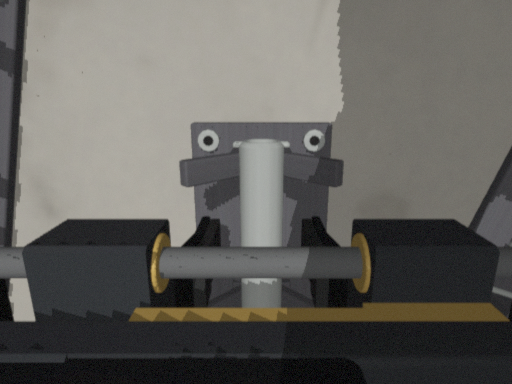

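{"fn": "send_rows", "kwargs": {
  "steps": [
    [0,0,0,0,0,0,-1],
    [0,0,0,0,0,0,-1],
    [0,0,0,0,0,0,-1],
    [0,0,0,0,0,-0.005,-1],
    [0,0,0,0,0,-0.015,-1],
    [0,0,0,0,0,-0.03,-1],
    [0,0,0,0,0,-0.04,-1],
    [0,0,0,0,0,-0.04,-1],
    [0,0,0,0,0,-0.04,-1],
    [0,0,0,0,0,-0.03,-1]
  ]
}}

```text
time: 41.25
ee_pos: [0.6156, 0.1063, 0.2706]
eef_rot: [-0.129, 0.992, -0.001, -0.003]
ft_force: [0.6, 0.7, 0.5]
width: 0.0873
```

{"fn": "send_rows", "kwargs": {
  "steps": [
    [0,0,1.5,-0.01,-0.008,-0.02,-1],
    [0,0,1.5,-0.012,-0.011,-0.02,-1],
    [0,0,1.5,-0.012,-0.011,-0.02,-1],
    [0,0,1.5,-0.012,-0.011,-0.02,-1],
    [0,0,1.5,-0.012,-0.011,-0.02,-1],
    [0,0,1.5,-0.012,-0.012,-0.02,-1],
    [0,0,1.5,-0.012,-0.012,-0.02,-1],
    [0,0,1.5,-0.01,-0.012,-0.02,-1],
    [0,0,0,0,0,0,-1],
    [0,0,0,0,0,0,-1]
  ]
}}

```text
time: 42.25
ee_pos: [0.7198, 0.0314, 0.4578]
eef_rot: [-0.021, 1.0, -0.001, 0.007]
ft_force: [0.1, 0.1, -0.3]
width: 0.0872
```

```bash
python3 - <<'E'
from h import *
st();snap("wrist","w23"); p,d,P=snap("wrist","w24"); st();cv2.imwrite("pics/w24.png",cv2.resize(p,(800,600)))
E
```

```text
t 42.25 p [0.7198 0.0314 0.4578] yaw -177.54 z [ 0.014 -0.001 -1.   ] w 0.0872 F [ 0.1  0.1 -0.3] q [-0.34  0.63  0.59  0.66 -0.35  1.9   1.64]
t 42.35 p [0.7195 0.0319 0.4576] yaw -177.51 z [ 0.013 -0.001 -1.   ] w 0.087 F [-0.4  0.3 -0.1] q [-0.34  0.63  0.59  0.66 -0.35  1.9   1.64]
```

View pics/w24.png

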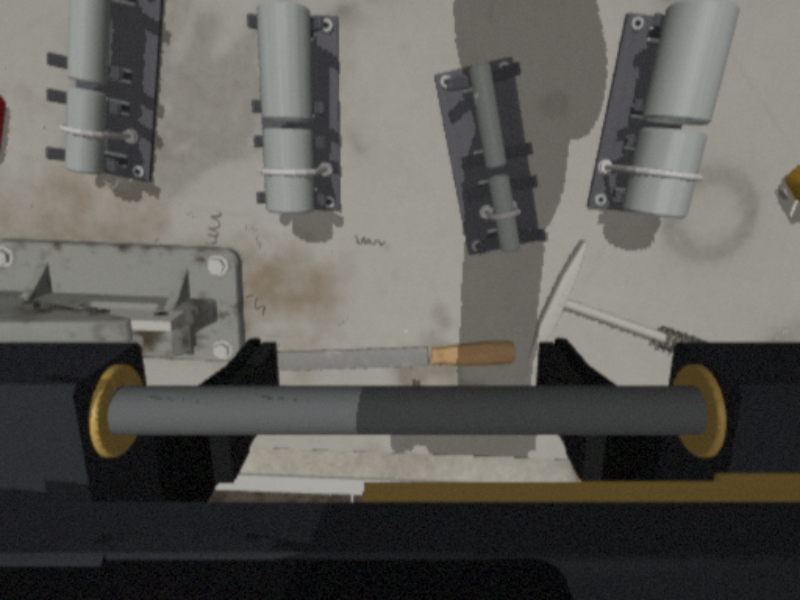

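```bash
python3 - <<'E'
from h import *
p,d,P=load("w24");C=cloud(d,P);g=p.mean(-1)
for n,Rr,zc,s,y in(("60",.03015,.077,(.5652,.2868),-4.1),("48",.02415,.068,(.5787,-.0915),.9),("34",.01685,.058,(.5506,-.2805),-9),("21",.01065,.049,(.617,.1073),14.8)):
    s=np.array(s);a=np.array([np.cos(np.radians(y)),np.sin(np.radians(y))]);nn=np.array([-a[1],a[0]])
    X=(C[...,:2]-s)@a; Y=(C[...,:2]-s)@nn
    base=(d>0)&(abs(Y)<Rr+.006)&(C[...,2]>zc+.35*Rr)&(C[...,2]<zc+Rr+.004)&(g>60)
    out=[]
    for x0,x1 in((-.056,.05),(.062,.14)):
        q=C[base&(X>x0)&(X<x1)]; c0=s+a*(x0+x1)/2
        o,aa,yy,z,lo,hi,rs,k=cyl(q,Rr,zc,y,c0)
        out.append(((o-s)@nn,yy,z,lo+(x0+x1)/2,hi+(x0+x1)/2,k))
    print(n,"loose y,yaw,z,lo,hi",np.round(out[0],4)," clamped",np.round(out[1],4))
    # rows along x near top line: find gap in profile
    m=base&(abs(Y)<.4*Rr)
    h=np.histogram(X[m],bins=np.arange(.03,.09,.002))[0]; print("  hist .03-.09:",h)
E
```

```text
60 loose y,yaw,z,lo,hi [-1.0000e-04 -3.8128e+00  7.6800e-02 -4.7000e-02  4.8800e-02  3.0270e+03]  clamped [ 1.0000e-04 -3.9338e+00  7.7100e-02  6.2800e-02  1.3740e-01  1.9500e+03]
  hist .03-.09: [27 24 26 26 28 23 26 25 27 28  1  0  0  0 16 24 25 23 25 24 25 22 24 24
 25 23 24 24 23]
48 loose y,yaw,z,lo,hi [-1.0000e-04  1.0146e+00  6.7900e-02 -4.8000e-02  4.9000e-02  2.2970e+03]  clamped [1.000e-04 7.728e-01 6.830e-02 6.260e-02 1.371e-01 1.478e+03]
  hist .03-.09: [20 19 18 21 15 24 13 26 12 26  0  0  0  0 13 13 27 13 20 19 13 26 13 21
 18 13 26 13 20]
34 loose y,yaw,z,lo,hi [ 9.0000e-04 -9.1305e+00  5.7500e-02 -1.9700e-02  4.9200e-02  1.0960e+03]  clamped [ 9.0000e-04 -8.9484e+00  5.7700e-02  6.2800e-02  1.3690e-01  1.0380e+03]
  hist .03-.09: [14 13 12 14 12 13 14 13 14 12  9  0  0  0 10 14 11 11 13 11 12 11 13 13
 12 12  9 12 13]
21 loose y,yaw,z,lo,hi [ 1.00000e-04  1.49191e+01  4.92000e-02 -4.87000e-02  4.84000e-02
  8.60000e+02]  clamped [2.0000e-04 1.4883e+01 4.9400e-02 6.2600e-02 1.3810e-01 5.6300e+02]
  hist .03-.09: [8 8 5 7 7 7 8 7 7 5 0 0 0 0 2 7 8 7 7 6 7 7 7 7 6 7 7 6 6]
```

```bash
python3 - <<'E'
from h import *
st(); print(close_job())
E
```

```text
t 42.35 p [0.7195 0.0319 0.4576] yaw -177.51 z [ 0.013 -0.001 -1.   ] w 0.087 F [-0.4  0.3 -0.1] q [-0.34  0.63  0.59  0.66 -0.35  1.9   1.64]
the job is handed in; nothing more can be done
None
```

All four loose pipes are now in the free V-saddles of the cradle with the matching clamped pipe. I handed the job in at about 42 s of the 120 s allowed, with the gripper open and clear of everything.

I made the last check from one wrist-camera overview:

| Check | Result |
|---|---|
| Sideways offset from the clamped pipe | under 1 mm |
| Direction relative to the clamped pipe | within about 0.3° |
| Height of the pipe axis | within 0.5 mm of the stated value |
| Gap to the clamped pipe | about 7–8 mm on every cradle |

- **34 mm pipe:** its near end was outside the final picture. I measured that end in an earlier view just after placing it, and it agreed.
- **Offcut and blue cradle:** I never touched the brown square offcut or the blue cradle. I did not measure the offcut's position again at the end.
- **Camera disagreement:** the top camera's positions differed from the wrist camera's by about 2–3 mm, so I used the wrist camera. No other checks failed or disagreed.

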